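# Change the battery packs in a keeper-locked charging rack

### The arm

A 6-joint arm with a two-finger parallel gripper is mounted at the origin on the work surface. World frame = base frame: x ahead of the robot, y to its left, z up, the work surface at z = 0. Lengths are in m, angles in rad, forces in N, time in s.
With the tool pointing down it reaches from about 0.35 to 0.925 m from the base axis. Payload 6.4 kg.
Tool frame: the origin (TCP) lies midway between the tips of the shut fingers; the grasp point (between the pads) lies 19 mm behind it (env.grip_depth is the distance from the TCP to the grasp point, in m); z points along the fingers, y is the line along which they close (so a half turn about z gives the same grasp; the last joint's range is limited). The gripper opens to 94 mm and grips with 3 to 60 N. Pads are 16 mm wide; open, the fingers measure 119 mm over their backs; the gripper's body (75 mm by 177 mm) begins 78 mm behind the grasp point.
Start: joints at [1.176, 0.245, 1.558, -0, 1.339, -0.174], TCP at [0.142, 0.634, 0.205] pointing down, gripper open.
Joint ranges: [-3.13, 3.13], [-1.02, 2.26], [0.13, 2.54], [-0.95, 4.09], [0.21, 2.88], [-2.74, 2.74]. Speed limits (rad/s): [2.57, 2.57, 3.14, 3.14, 3.14, 3.14].

### API

Orientations are given as a 3x3 rotation matrix whose columns are the frame's x, y, z axes.
In Python, from workcell import env gives the robot as it stands.
- The arm moves only by the tool step_arm, never from a script. Its argument "series" is a list of rows, each a list of 3 entries, a list of its own where there are three numbers: the closure, from 0 (fully open) to 1 (shut), then the shift along the tool's x, y, z in m, then the turn, a rotation vector about the tool's x, y, z in degrees. A call has exactly 8 rows; each row shifts and turns the commanded pose from where the row before left it, along the tool's axes as they then stand; what a row does not reach is not made up. A row lasts 1/10 s, in which the tool goes at most 50 mm and 8.59 degrees, less where a joint would pass 70% of its speed; a pose out of reach is approached as far as the arm can. A call with a gripper value outside its range is refused whole. The fingers move at their own pace and stop on an object; "grip_force" is the grip in N (left out, the last holds). Time passes only in rows, so rows that do not move let the fingers close, or fill a call up. It gives the time, the measured TCP pose, the force, the opening and the grip force at its end, in the units of the state.
- env.get_state(): the state, without advancing time (a new reading comes with each control period).
- env.capture(name): name is "scene" or "top" or "wrist"; returns a dict with "pixels" (420x560x3 uint8, red, green, blue), "mtx" (3x3 intrinsics, pixels), "world_to_cam" (4x4, takes a point from world to camera coordinates). Camera axes: x right, y up, looking along -z (the intrinsics and any distortion apply to the point x, -y, -z); pixel columns grow to the right and rows downward; lengths in m; the calibration is good to about 2 mm. A picture is of the moment at which its call begins. There is no depth.
- env.hand_in(): hands the job in; it is judged then, once.
The state is a dict: "time": time; "q": joint angles; "qd": joint speeds; "effort": joint torques, N m; "tcp_pos": TCP position; "orientation": TCP orientation; "contact_force": force on the tool from outside, world axes, zero at the start; "wrist_torque": the same for the moment, N m; "opening": finger opening in m; "finger_force": force on a finger pad.
Only numpy, scipy, OpenCV 4.12 (cv2) and the standard library are available. Lean on these libraries where they do the work, as an engineer would, in place of code of your own. Each camera call takes 0.05 s, during which the arm holds its last target. There are 200 camera calls.

### The job

Change the packs in the charging rack: turn the winged knob to swing the keeper bar fully open, put the old pack away in the tray, and put every pack waiting on the bench upright into the narrowest slot that takes its width, flat grey faces to front and back like the old one was, fully down and centred front to back; with the bar still open and all of them in, turn the knob back until the bar is fully shut over them. Move the bar by the knob's wings only, never by pushing the bar itself, and leave the eyepiece, the spool and the screwdriver where they are.

Things in the scene. Friction and masses are not known exactly. Their poses are not given: they have to be found in the camera images.
- rack: charging rack fixed to the bench: aluminium board 120 mm (x) by 352 mm (y -140 to +212), 8 mm thick; five upright fins (10 mm thick, 32 mm long in x, rounded tops 26 mm above the bench) along y leave four slots open to front and back, widening towards +y, where the winged knob stands (axis at y = 151). Origin: underside, middle of the slot row; x points away from the robot
- panel_top (a point): top edge of the upright grey end panel beside the knob (60 mm long in x, 8 mm thick, 107 mm high), on its face towards the knob, 34 mm from the knob's axis; the wing tips pass 7 mm from this face, so approach the knob with the fingers only partly open
- slot_1 (a point): middle of the floor of a slot 39 mm wide (in y), 8 mm above the bench; at rack y = -94.5 mm; axes as the rack's, the narrowest
- slot_2 (a point): middle of the floor of a slot 46 mm wide (in y), 8 mm above the bench; at rack y = -42 mm; axes as the rack's
- slot_3 (a point): middle of the floor of a slot 53 mm wide (in y), 8 mm above the bench; at rack y = +17.5 mm; axes as the rack's
- slot_4 (a point): middle of the floor of a slot 60 mm wide (in y), 8 mm above the bench; at rack y = +84 mm; axes as the rack's, the widest; the old pack stands here at the start
- knob (a joint): angle of the winged knob and the keeper bar on it, which turn as one: 0 = shut, bar along the row over all slots (a stop); grows counter-clockwise from above to 2.1 rad = fully open (a stop), bar swung clear past the rack's far side. Stays where it is left (friction about 0.1 N m)
- knob_grip (a point): on the knob's vertical axis at the height to grip, 99 mm above the bench, turning with it. Black plastic wings: an upright blade along this point's y, 54 mm tip to tip, 8 to 9 mm thick (x), 86 to 104 mm above the bench in the middle (outer wings up to 115 mm); below it a round hub, 20 mm across
- keeper_end (a point): free end of the steel keeper bar (underside), which is fixed to the knob: 16 mm wide, underside 61 and top 69 mm above the bench, reaching 264 mm from the knob's axis along this point's -y. It clears fully seated packs by 5 mm and strikes one that stands proud. Move it by the wings only; the robot must not push the bar
- pack_1: battery pack, black box with grey faces, two brass contacts on top, standing on the bench: 36 mm thick (its x), 48 mm tall, about 160 g; its width (its y) is 36, 43, 50 or 57 mm, each pack a different one and the name does not tell which: see or try which slot takes it. Origin: centre of underside, z up. Front and back alike. May be absent
- pack_2: battery pack, black box with grey faces, two brass contacts on top, standing on the bench: 36 mm thick (its x), 48 mm tall, about 160 g; its width (its y) is 36, 43, 50 or 57 mm, each pack a different one and the name does not tell which: see or try which slot takes it. Origin: centre of underside, z up. Front and back alike. May be absent
- pack_3: battery pack, black box with grey faces, two brass contacts on top, standing on the bench: 36 mm thick (its x), 48 mm tall, about 160 g; its width (its y) is 36, 43, 50 or 57 mm, each pack a different one and the name does not tell which: see or try which slot takes it. Origin: centre of underside, z up. Front and back alike. May be absent
- pack_4: battery pack, black box with grey faces, two brass contacts on top, standing on the bench: 36 mm thick (its x), 48 mm tall, about 160 g; its width (its y) is 36, 43, 50 or 57 mm, each pack a different one and the name does not tell which: see or try which slot takes it. Origin: centre of underside, z up. Front and back alike. May be absent
- old_pack: the old battery pack, looks like the others, 36 mm thick (x), 57 mm wide (y), 48 mm tall; stands in the widest slot of the rack, under the bar, at the start. Origin: centre of its underside
- tray: open grey plastic tray fixed to the bench, 120 x 120 mm, 30 mm high, walls 4 mm. Origin: centre of its underside
- tray_in (a point): centre of the tray's inner floor; axes as the tray's sides
- eyepiece: bystander: black telescope eyepiece standing up, 42 mm across, 58 mm tall; origin at its underside
- spool: bystander: metal spool standing on its flange, 56 mm across, 40 mm tall; origin at its underside
- driver: bystander: screwdriver lying on the bench, 170 mm long; origin near its middle
Mind the look-alikes: they are no part of the job. What is shaped like the pack_2 but green or turquoise is not meant.

How it is judged:
On the way, in this order (a step that is already met when the one before it is completed fails the run):
1. the keeper bar is swung fully open (value of joint knob above 1.9 rad), for 0.2 s.
2. the old pack is in the tray and every pack present is seated in its slot, the bar still open (value of joint knob above 1.5 rad and x of old_pack in the frame of tray_in between -0.054 and 0.054 m and y of old_pack in the frame of tray_in between -0.054 and 0.054 m and z of old_pack in the frame of tray_in below 0.04 m and horizontal distance between pack_1 and slot_3 below 0.015 m and z of pack_1 in the frame of slot_3 below 0.004 m and angle between each of pack_1, pack_2, pack_3, pack_4's own z axis and vertical below 0.08 rad and angle between the x axis of each of pack_1, pack_2, pack_3, pack_4 and the x axis of rack, either way round below 0.2 rad and horizontal distance between pack_2 and slot_1 below 0.015 m and z of pack_2 in the frame of slot_1 below 0.004 m and horizontal distance between pack_3 and slot_4 below 0.015 m and z of pack_3 in the frame of slot_4 below 0.004 m and horizontal distance between pack_4 and slot_2 below 0.015 m and z of pack_4 in the frame of slot_2 below 0.004 m), for 0.2 s.
3. the keeper bar is shut over the packs (value of joint knob below 0.1 rad), for 0.2 s.
At the end, for the whole second after the job is handed in: Knob below 0.1 rad; old pack inside the tray (within 54 mm of its centre along each side, under 40 mm above its floor); every pack present within 15 mm of the middle of the narrowest slot that takes it, under 4 mm above its floor, upright to 0.08 and square to 0.2 rad; all at rest (value of joint knob below 0.1 rad and x of old_pack in the frame of tray_in between -0.054 and 0.054 m and y of old_pack in the frame of tray_in between -0.054 and 0.054 m and z of old_pack in the frame of tray_in below 0.04 m and horizontal distance between pack_1 and slot_3 below 0.015 m and z of pack_1 in the frame of slot_3 below 0.004 m and angle between each of pack_1, pack_2, pack_3, pack_4's own z axis and vertical below 0.08 rad and angle between the x axis of each of pack_1, pack_2, pack_3, pack_4 and the x axis of rack, either way round below 0.2 rad and horizontal distance between pack_2 and slot_1 below 0.015 m and z of pack_2 in the frame of slot_1 below 0.004 m and horizontal distance between pack_3 and slot_4 below 0.015 m and z of pack_3 in the frame of slot_4 below 0.004 m and horizontal distance between pack_4 and slot_2 below 0.015 m and z of pack_4 in the frame of slot_2 below 0.004 m and linear speed of each of old_pack, pack_1, pack_2, pack_3, pack_4 below 0.02 m/s); the robot touches nothing.
It fails at once if the robot pushes the keeper bar itself (more than 5 N) (contact force between any of the fingers, the arm and keeper above 5 N).
It fails at once if the eyepiece is moved more than 30 mm (distance of eyepiece from where it was at the start of the episode above 0.03 m).
It fails at once if the spool is moved more than 30 mm (distance of spool from where it was at the start of the episode above 0.03 m).
It fails at once if the screwdriver is moved more than 30 mm (distance of driver from where it was at the start of the episode above 0.03 m).
Of pack_1, pack_2, pack_3, pack_4 only 2 to 4 are there at a start; the rules pass over those that are not, and their reading is None.
At some moment in a run one of pack_1, pack_2, pack_3, pack_4 may be knocked a few centimetres aside while the robot is not near it.
It also fails if it takes over 210 s, if anything falls off the work surface, if the arm or the gripper's body presses on something with over 40 N, if the wrist force passes 120 N, or if a joint passes its speed limit or range.

## Working session

There is one attempt and no reset: what is moved stays moved. The work goes in short steps, Python scripts to look and compute and a tool call to move; the robot and the scene stay as the last step left them, time stands still between calls to the robot, and variables do not carry over. Pictures are saved under pics/ and viewed, at most 16 in all, crops included, and the job is handed in when it is done.

Besides the shell and the picture viewer there is one more tool, called by a JSON object that holds its "method" and its "body", one argument or row to a line. step_arm: Moves the arm, as the interface text tells. Its arguments: {"type":"object","properties":{"series":{"type":"array"},"grip_force":{"type":"number"}},"required":["series"]}

```bash
mkdir -p pics; ls
cat > h.py <<'E'
import numpy as np, cv2
from workcell import env
def cap(n,f=None):
    c=env.capture(n)
    if f: cv2.imwrite('pics/'+f,cv2.cvtColor(c['pixels'],cv2.COLOR_RGB2BGR))
    return c
def ray(c,u,v):
    T=np.array(c['world_to_cam']);R=T[:3,:3];o=-R.T@T[:3,3]
    K=np.array(c['mtx']);d=np.linalg.inv(K)@[u,v,1];d=R.T@np.array([d[0],-d[1],-d[2]])
    return o,d/np.linalg.norm(d)
def plane(c,u,v,z):
    o,d=ray(c,u,v);return o+d*(z-o[2])/d[2]
def proj(c,p):
    T=np.array(c['world_to_cam']);q=T[:3,:3]@np.array(p)+T[:3,3]
    k=np.array(c['mtx'])@[q[0],-q[1],-q[2]];return k[:2]/k[2]
def tri(a,b):
    (o,d),(p,e)=a,b
    s=np.linalg.lstsq(np.c_[d,-e],p-o,rcond=None)[0]
    x,y=o+d*s[0],p+e*s[1];return (x+y)/2,np.linalg.norm(x-y)
E
python3 - <<'E'
from h import *
for n in('scene','top'):
    c=cap(n,n+'0.png');print(n,c.keys(),c['mtx'],ray(c,280,210))
s=env.get_state();print(s['tcp_pos'],s['orientation'],s['opening'],s['contact_force'])
E
```

```text
pics
scene dict_keys(['pixels', 'mtx', 'world_to_cam']) [[509.96780568   0.         283.6853302 ]
 [  0.         509.96780568 206.88041542]
 [  0.           0.           1.        ]] (array([ 1.08275348, -0.70286974,  0.86315819]), array([-0.43243413,  0.61552639, -0.65888389]))
top dict_keys(['pixels', 'mtx', 'world_to_cam']) [[435.07693626   0.         285.27000258]
 [  0.         435.07693626 208.84948247]
 [  0.           0.           1.        ]] (array([0.34158544, 0.02788252, 1.18362461]), array([ 0.19621633,  0.01654883, -0.98042098]))
[0.14213556 0.63373334 0.20447973] [[-9.75722690e-01  2.19008550e-01 -6.97656530e-04]
 [ 2.19009391e-01  9.75721540e-01 -1.53749584e-03]
 [ 3.43993770e-04 -1.65296291e-03 -9.99998575e-01]] 0.09383720797746163 [ 0.18574369 -0.6610902  -0.30967046]
```

View pics/top0.png

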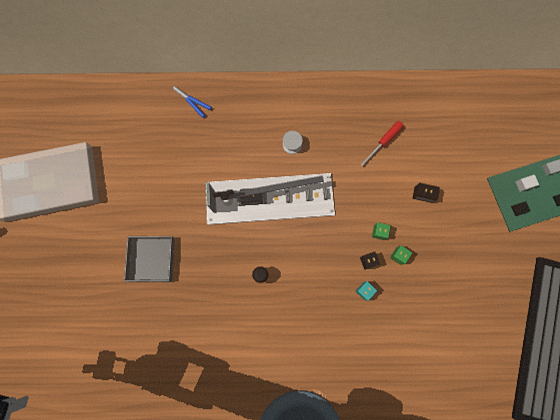

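View pics/scene0.png

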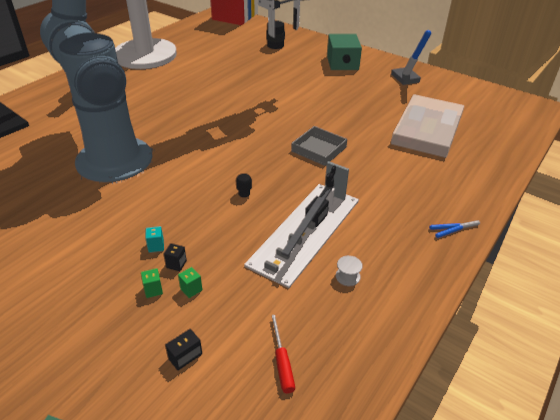

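The top view shows the rack at about (270,198) with the knob at its left end (225,200), the tray at (150,260), and the old pack at about (250,198). There are two black packs, a wide one at (427,192) and a narrow one at (370,261). The green and turquoise look-alikes are around (382,231), (402,255) and (367,290). The spool is at (292,142), the eyepiece at (260,274) and the driver at (385,143).

Run:
```python
from h import *
c=cap('top');im=c['pixels'];s=cap('scene')
hsv=cv2.cvtColor(im,cv2.COLOR_RGB2HSV)
# board: bright low-sat
m=((hsv[...,1]<40)&(hsv[...,2]>150)).astype(np.uint8);m[:160]=0;m[235:]=0;m[:,:195]=0;m[:,345:]=0
pts=cv2.findNonZero(m);r=cv2.minAreaRect(pts);b=cv2.boxPoints(r)
P=np.array([plane(c,*p,0.008)[:2] for p in b]);print('board',r,P.round(4),'sides',np.linalg.norm(P[0]-P[1]),np.linalg.norm(P[1]-P[2]),'ctr',P.mean(0))
# tray: outer rim
m=(hsv[...,1]<80).astype(np.uint8);m[:225]=0;m[295:]=0;m[:,:110]=0;m[:,190:]=0
m=cv2.morphologyEx(m,cv2.MORPH_OPEN,np.ones((3,3)));r=cv2.minAreaRect(cv2.findNonZero(m));b=cv2.boxPoints(r)
P=np.array([plane(c,*p,0.03)[:2] for p in b]);print('tray',r,P.round(4),P.mean(0))
for n,C,rois in(('top',c,{'w':(405,175,450,210),'n':(355,245,387,275)}),('scene',s,{'w':(160,325,208,372),'n':(160,240,192,275)})):
  I=C['pixels'];H=cv2.cvtColor(I,cv2.COLOR_RGB2HSV)
  for k,(x0,y0,x1,y1) in rois.items():
    h=H[y0:y1,x0:x1]
    br=((h[...,0]>15)&(h[...,0]<32)&(h[...,1]>90)&(h[...,2]>110)).astype(np.uint8)
    nn,l,st,ce=cv2.connectedComponentsWithStats(br)
    print(n,k,[(tuple((ce[i]+[x0,y0]).round(1)),st[i,4]) for i in range(1,nn) if st[i,4]>1])
def big(C,x0,y0,x1,y1,f,w=390):
  I=cv2.resize(C['pixels'][y0:y1,x0:x1],(w,w*(y1-y0)//(x1-x0)),interpolation=cv2.INTER_CUBIC)
  return cv2.cvtColor(I,cv2.COLOR_RGB2BGR)
A=big(c,200,165,340,235,0,800);B=np.hstack([cv2.resize(big(c,405,170,450,215,0),(400,400)),cv2.resize(big(c,350,240,395,285,0),(400,400))])
cv2.imwrite('pics/a.png',cv2.resize(np.vstack([A,B]),(600,600)))
```

```text
board ((269.20556640625, 198.37815856933594), (42.39199447631836, 127.60346221923828), 85.91438293457031) [[ 0.6592  0.2596]
 [ 0.6822 -0.0967]
 [ 0.5616 -0.1015]
 [ 0.5394  0.2478]] sides 0.35707800838802045 0.1207122579461736 ctr [0.61059443 0.07729117]
tray ((148.5, 258.5), (45.0, 49.0), 90.0) [[0.5052 0.4655]
 [0.5041 0.3341]
 [0.3852 0.3289]
 [0.3862 0.4577]] [0.4451885  0.39653706]
top w [((np.float64(425.5), np.float64(190.0)), np.int32(6)), ((np.float64(430.8), np.float64(191.0)), np.int32(4))]
top n [((np.float64(373.6), np.float64(258.8)), np.int32(5)), ((np.float64(368.5), np.float64(260.5)), np.int32(6))]
scene w [((np.float64(185.6), np.float64(339.5)), np.int32(11)), ((np.float64(179.0), np.float64(343.5)), np.int32(12))]
scene n [((np.float64(174.9), np.float64(247.3)), np.int32(7)), ((np.float64(172.0), np.float64(251.5)), np.int32(6)), ((np.float64(183.5), np.float64(270.0)), np.int32(4)), ((np.float64(191.0), np.float64(272.5)), np.int32(2))]
```

View pics/a.png

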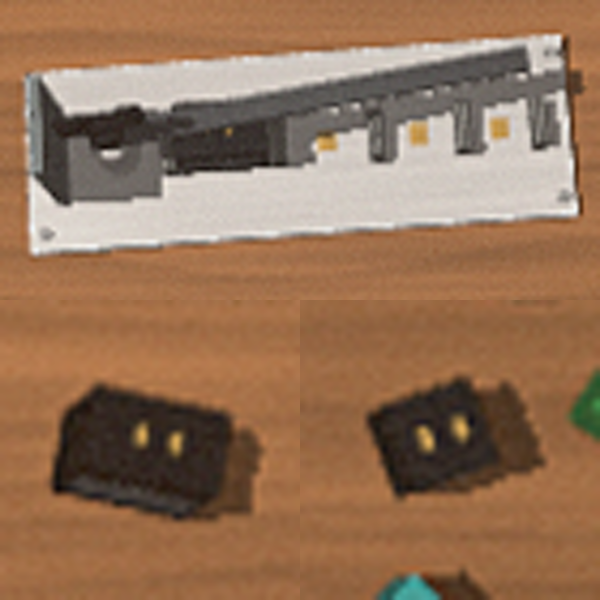

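The board runs from (206,197) to (335,187) and is yawed about +0.064 rad. The knob is at the left end, and the bar runs to about (322,178). I'm moving over the knob now for a closer look.

{"method": "step_arm", "body": {
  "series": [
    [0,[-0.034,-0.0206,0],[0,0,0]],
    [0,[-0.034,-0.0206,0],[0,0,0]],
    [0,[-0.034,-0.0206,0],[0,0,0]],
    [0,[-0.034,-0.0206,0],[0,0,0]],
    [0,[-0.034,-0.0206,0],[0,0,0]],
    [0,[-0.034,-0.0206,0],[0,0,0]],
    [0,[-0.034,-0.0206,0],[0,0,0]],
    [0,[-0.034,-0.0206,0],[0,0,0]]
  ]
}}

```text
time: 1.0
tcp_pos: [0.3725, 0.4125, 0.2054]
orientation: [[-0.976, 0.219, -0.0], [0.219, 0.976, -0.0], [0.0, -0.0, -1.0]]
contact_force: [0.5, 0.4, -0.7]
opening: 0.0942
finger_force: 0.0
```

{"method": "step_arm", "body": {
  "series": [
    [0,[-0.034,-0.0206,0],[0,0,0]],
    [0,[-0.034,-0.0206,0],[0,0,0]],
    [0,[-0.034,-0.0206,0],[0,0,0]],
    [0,[-0.034,-0.0206,0],[0,0,0]],
    [0,[-0.034,-0.0206,0],[0,0,0]],
    [0,[-0.034,-0.0206,0],[0,0,0]],
    [0,[-0.034,-0.0206,0],[0,0,0]],
    [0,[-0.034,-0.0206,0],[0,0,0]]
  ]
}}

```text
time: 1.8
tcp_pos: [0.6019, 0.1922, 0.2052]
orientation: [[-0.976, 0.219, -0.0], [0.219, 0.976, 0.0], [0.0, -0.0, -1.0]]
contact_force: [-0.2, 1.2, 0.2]
opening: 0.0943
finger_force: 0.0
```

{"method": "step_arm", "body": {
  "series": [
    [0.5,[0,0,0],[0,0,8.5]],
    [0.5,[0,0,0],[0,0,8.5]],
    [0.5,[0,0,0],[0,0,8.5]],
    [0.5,[0,0,0],[0,0,8.5]],
    [0.5,[0,0,0],[0,0,8.5]],
    [0.5,[0,0,0],[0,0,8.5]],
    [0.5,[0,0,0],[0,0,8.5]],
    [0.5,[0,0,0],[0,0,8.5]]
  ]
}}

```text
time: 2.6
tcp_pos: [0.6008, 0.1935, 0.2051]
orientation: [[-0.156, 0.988, -0.001], [0.988, 0.156, -0.0], [0.0, -0.001, -1.0]]
contact_force: [0.9, -0.4, 0.1]
opening: 0.0471
finger_force: 0.0
```

```bash
cat >> h.py <<'E'
def rep(p=None,psi=None):
    s=env.get_state();R=np.array(s['orientation']);y=np.arctan2(R[1,1],R[0,1])
    print('t',round(s['time'],2),'tcp',np.round(s['tcp_pos'],4),'psi',round(y,4),'q6',round(s['q'][5],3),'open',round(s['opening'],4),'F',np.round(s['contact_force'],1))
    if p is not None: print('  shift',(R.T@(np.array(p)-s['tcp_pos'])).round(4),end=' ')
    if psi is not None:
        d=(y-psi+np.pi/2)%np.pi-np.pi/2; print('  turn z deg',round(np.degrees(d),2))
E
python3 - <<'E'
from h import *
rep();c=cap('wrist','w1.png');print(ray(c,280,210));print(proj(c,[.6032,.1921,.104]))
t=cap('top');print('bar end',plane(t,322.5,177.8,.069),'wings?',plane(t,225.6,195,.1))
E
```

```text
t 2.6 tcp [0.6008 0.1935 0.2051] psi 0.1571 q6 -0.025 open 0.0471 F [ 0.9 -0.4  0.1]
(array([0.59071727, 0.25950235, 0.38516607]), array([ 0.03488872, -0.25722251, -0.96572219]))
[283.97324939 202.20295234]
bar end [ 0.65069328 -0.06644908  0.069     ] wings? [0.59887676 0.18523631 0.1       ]
```

View pics/w1.png

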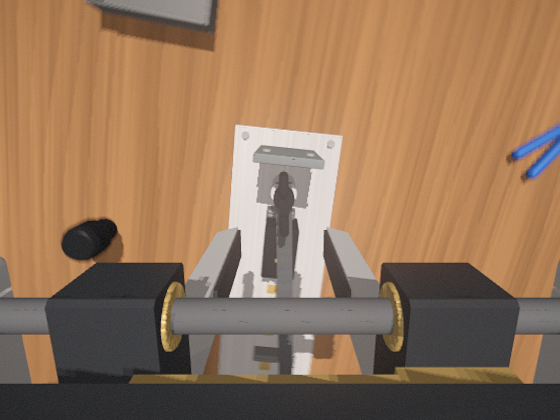

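The wrist view shows the wing blade upright in the image, from (283,172) to (284,215), within 2 px of the predicted knob axis (284,202). The blade is in line with the fingers and the panel edge is at (288,156).

Run:
```python
from h import *
c=cap('wrist');t=cap('top')
g=cv2.cvtColor(c['pixels'],cv2.COLOR_RGB2GRAY)
for v in range(168,262,6):
    r=g[v,255:320];k=np.flatnonzero(r<75)+255
    print(v,k.min() if len(k) else None,k.max() if len(k) else None,len(k))
for v in (250,330,345):
    print(v,g[v,268:304])
g=cv2.cvtColor(t['pixels'],cv2.COLOR_RGB2GRAY)
# heights by two views: tray corner + pack contacts handled later; panel top edge
print('panel', [plane(c,u,v,.107).round(4) for u,v in((254,161),(323,167))])
```

```text
168 None None 0
174 None None 0
180 None None 0
186 None None 0
192 292 292 1
198 None None 0
204 None None 0
210 None None 0
216 None None 0
222 None None 0
228 None None 0
234 None None 0
240 None None 0
246 None None 0
252 None None 0
258 295 295 1
250 [ 83  86  83  84  83  80  84  82  93 120 124 124 124 123 122 122 124 124
 123 125 121 125 124 127 104  85  83  83  74 203 221 220 221 220 220 220]
330 [113 112 111 116 112 112 115 113 110 111 112 114 111 117 114 113 113 116
 117 112 115 113 113 114 116 115 114 114 112 113 113 112 113 113 113 113]
345 [138 140 136 134 136 134 134 134 138 138 113  80  77  73  71  74  73  72
  75  72  77  69  70  73  70 127 141 134 136 134 135 135 138 135 134 135]
panel [array([0.5725, 0.2237, 0.107 ]), array([0.6305, 0.2282, 0.107 ])]
```

{"method": "step_arm", "body": {
  "series": [
    [0.5,[-0.002,0.002,0.02],[0,0,0]],
    [0.5,[0,0,0.025],[0,0,0]],
    [0.5,[0,0,0.025],[0,0,0]],
    [0.5,[0,0,0.02],[0,0,0]],
    [0.5,[0,0,0.015],[0,0,0]],
    [0.5,[0,0,0.01],[0,0,0]],
    [0.5,[0,0,0.01],[0,0,0]],
    [0.5,[0,0,0],[0,0,0]]
  ]
}}

```text
time: 3.6
tcp_pos: [0.6027, 0.1917, 0.0793]
orientation: [[-0.163, 0.987, -0.002], [0.987, 0.163, -0.0], [0.0, -0.002, -1.0]]
contact_force: [-0.3, 0.0, -0.3]
opening: 0.0471
finger_force: 0.0
```

{"method": "step_arm", "body": {
  "series": [
    [0.9,[0,0,0],[0,0,0]],
    [1,[0,0,0],[0,0,0]],
    [1,[0,0,0],[0,0,0]],
    [1,[0,0,0],[0,0,0]],
    [1,[0,0,0],[0,0,0]],
    [1,[0,0,0],[0,0,0]],
    [1,[0,0,0],[0,0,0]],
    [1,[0,0,0],[0,0,0]]
  ],
  "grip_force": 25
}}

```text
time: 4.4
tcp_pos: [0.6027, 0.1918, 0.0811]
orientation: [[-0.163, 0.987, -0.002], [0.987, 0.163, -0.0], [-0.0, -0.002, -1.0]]
contact_force: [-5.3, -0.4, 5.8]
opening: 0.019
finger_force: 25.0
```

The 19 mm opening means the fingertips have caught the hub, so I'll open, rise and grip the blade.

{"method": "step_arm", "body": {
  "series": [
    [0.6,[0,0,0],[0,0,0]],
    [0.6,[0,0,0],[0,0,0]],
    [0.6,[0,0,-0.011],[0,0,0]],
    [0.6,[0,0,0],[0,0,0]],
    [1,[0,0,0],[0,0,0]],
    [1,[0,0,0],[0,0,0]],
    [1,[0,0,0],[0,0,0]],
    [1,[0,0,0],[0,0,0]]
  ]
}}

```text
time: 5.2
tcp_pos: [0.6027, 0.1917, 0.0911]
orientation: [[-0.163, 0.987, -0.002], [0.987, 0.163, -0.0], [-0.0, -0.002, -1.0]]
contact_force: [-12.5, -1.0, 4.9]
opening: 0.009
finger_force: 5.8
```

{"method": "step_arm", "body": {
  "series": [
    [1,[0,0,0],[0,0,0]],
    [1,[0,0,0],[0,0,0]],
    [1,[0,0,0],[0,0,0]],
    [1,[0,0,0],[0,0,0]],
    [1,[0,0,0],[0,0,0]],
    [1,[0,0,0],[0,0,0]],
    [1,[0,0,0],[0,0,0]],
    [1,[0,0,0],[0,0,0]]
  ]
}}

```text
time: 6.0
tcp_pos: [0.6026, 0.1917, 0.0912]
orientation: [[-0.163, 0.987, -0.002], [0.987, 0.163, -0.0], [-0.0, -0.002, -1.0]]
contact_force: [-5.0, -0.8, 2.1]
opening: 0.0087
finger_force: 25.0
```

{"method": "step_arm", "body": {
  "series": [
    [1,[0,0,0],[0,0,-4]],
    [1,[0,0,0],[0,0,-7]],
    [1,[0,0,0],[0,0,-7]],
    [1,[0,0,0],[0,0,-7]],
    [1,[0,0,0],[0,0,-7]],
    [1,[0,0,0],[0,0,-7]],
    [1,[0,0,0],[0,0,-7]],
    [1,[0,0,0],[0,0,-7]]
  ]
}}

```text
time: 6.8
tcp_pos: [0.6024, 0.1916, 0.0911]
orientation: [[-0.888, 0.46, -0.002], [0.46, 0.888, -0.001], [0.002, -0.002, -1.0]]
contact_force: [-6.5, -1.4, 2.2]
opening: 0.0087
finger_force: 25.0
```

{"method": "step_arm", "body": {
  "series": [
    [1,[0,0,0],[0,0,-7]],
    [1,[0,0,0],[0,0,-7]],
    [1,[0,0,0],[0,0,-7]],
    [1,[0,0,0],[0,0,-7]],
    [1,[0,0,0],[0,0,-7]],
    [1,[0,0,0],[0,0,-7]],
    [1,[0,0,0],[0,0,-7]],
    [1,[0,0,0],[0,0,-7]]
  ]
}}

```text
time: 7.6
tcp_pos: [0.6024, 0.1913, 0.0911]
orientation: [[-0.878, -0.479, -0.002], [-0.479, 0.878, -0.001], [0.003, 0.0, -1.0]]
contact_force: [-5.7, -2.7, 3.0]
opening: 0.0087
finger_force: 25.0
```

{"method": "step_arm", "body": {
  "series": [
    [1,[0,0,0],[0,0,-3]],
    [1,[0,0,0],[0,0,-2]],
    [1,[0,0,0],[0,0,0]],
    [1,[0,0,0],[0,0,0]],
    [1,[0,0,0],[0,0,0]],
    [1,[0,0,0],[0,0,0]],
    [1,[0,0,0],[0,0,0]],
    [1,[0,0,0],[0,0,0]]
  ]
}}

```text
time: 8.4
tcp_pos: [0.6024, 0.1913, 0.0912]
orientation: [[-0.835, -0.55, -0.002], [-0.55, 0.835, -0.001], [0.003, 0.0, -1.0]]
contact_force: [-6.0, -2.4, 2.7]
opening: 0.0085
finger_force: 25.0
```

Run:
```python
from h import *
rep();print(env.get_state()['wrist_torque'])
c=cap('top','t2.png')
```

```text
t 8.4 tcp [0.6024 0.1913 0.0912] psi 2.1528 q6 -2.024 open 0.0085 F [-6.  -2.4  2.7]
[-0.47780394  1.18555985 -0.02677521]
```

View pics/t2.png

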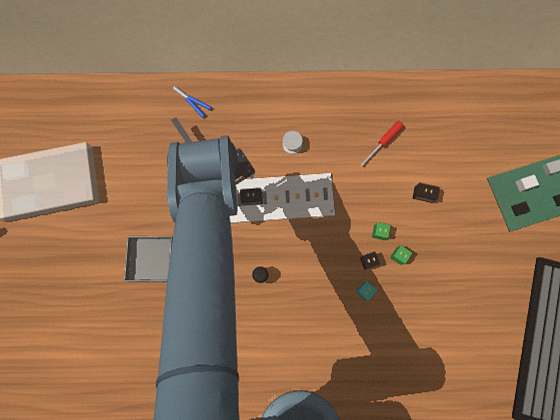

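The bar is swung clear to (180,125) and the packs sit undisturbed, with the old one at (251,196). I'll press the stop lightly, release, rise and turn for the old pack.

{"method": "step_arm", "body": {
  "series": [
    [1,[0,0,0],[0,0,-2]],
    [1,[0,0,0],[0,0,0]],
    [1,[0,0,0],[0,0,0]],
    [1,[0,0,0],[0,0,0]],
    [0.75,[0,0,0],[0,0,0]],
    [0.75,[0,0,0],[0,0,0]],
    [0.75,[0,0,-0.01],[0,0,0]],
    [0.75,[0,0,-0.03],[0,0,0]]
  ]
}}

```text
time: 9.25
tcp_pos: [0.6015, 0.1916, 0.1293]
orientation: [[-0.816, -0.578, -0.005], [-0.578, 0.816, -0.001], [0.004, 0.003, -1.0]]
contact_force: [0.1, 0.1, -0.4]
opening: 0.023
finger_force: 0.0
```

{"method": "step_arm", "body": {
  "series": [
    [0.75,[0,0,-0.04],[0,0,0]],
    [0.75,[0,0,-0.04],[0,0,7]],
    [0.75,[0,0,0],[0,0,8.5]],
    [0.75,[0,0,0],[0,0,8.5]],
    [0.75,[0,0,0],[0,0,8.5]],
    [0.75,[0,0,0],[0,0,8.5]],
    [0.75,[0,0,0],[0,0,8.5]],
    [0.75,[0,0,0],[0,0,8.5]]
  ]
}}

```text
time: 10.05
tcp_pos: [0.6039, 0.192, 0.2127]
orientation: [[-0.921, 0.391, 0.002], [0.391, 0.921, 0.0], [-0.002, 0.001, -1.0]]
contact_force: [-0.8, -0.5, 0.2]
opening: 0.0236
finger_force: 0.0
```

{"method": "step_arm", "body": {
  "series": [
    [0,[0,0,0],[0,0,8.5]],
    [0,[0,0,0],[0,0,8.5]],
    [0,[0,0,0],[0,0,8.5]],
    [0,[0,0,0],[0,0,8.5]],
    [0,[0,0,0],[0,0,8.5]],
    [0,[0,0,0],[0,0,8.5]],
    [0,[0,0,0],[0,0,8.5]],
    [0,[-0.04,0,0],[0,0,0]]
  ]
}}

```text
time: 10.85
tcp_pos: [0.6089, 0.155, 0.2127]
orientation: [[-0.139, 0.99, 0.002], [0.99, 0.139, 0.001], [0.001, 0.003, -1.0]]
contact_force: [0.6, 0.0, 1.0]
opening: 0.0843
finger_force: 0.0
```

Run:
```python
from h import *
rep();c=cap('wrist','w3.png')
o=np.array([.6032,.1921])-.151*np.array([-.066,.998]);print('o',o)
for y in(.084,.0175,-.042,-.0945):
    p=o+y*np.array([-.066,.998]);print(y,p.round(4),proj(c,[*p,.008]).round(1),proj(c,[*p,.056]).round(1))
```

```text
t 10.85 tcp [0.6089 0.155  0.2127] psi 0.1393 q6 -0.071 open 0.0843 F [0.6 0.  1. ]
o [0.613166 0.041402]
0.084 [0.6076 0.1252] [276.5 204.3] [275.9 215.3]
0.0175 [0.612  0.0589] [272.8 256.2] [271.7 273.4]
-0.042 [ 6.159e-01 -5.000e-04] [269.6 299.4] [268.3 321.3]
-0.0945 [ 0.6194 -0.0529] [267.  335.3] [265.4 360.8]
```

View pics/w3.png

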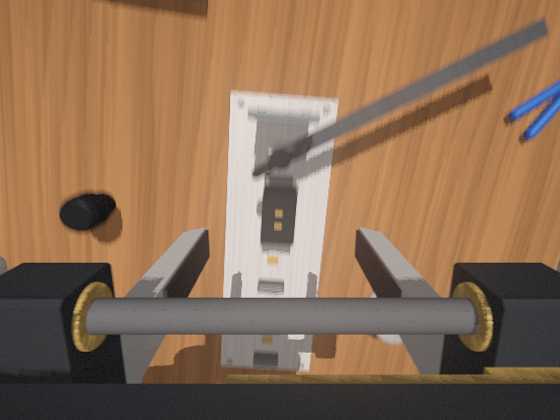

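The bar points to the upper right, (280,158)→(545,28), so the knob is fully open at about 2.1. The old pack's contacts are at (278,213) and (277,226), within about 1–2 mm of the computed slot 4 centre. I'll go down and grip it front and back.

{"method": "step_arm", "body": {
  "series": [
    [0,[0,0,0],[0,0,4.2]],
    [0,[-0.03,-0.003,0.03],[0,0,0]],
    [0,[0,0,0.035],[0,0,0]],
    [0,[0,0,0.035],[0,0,0]],
    [0,[0,0,0.035],[0,0,0]],
    [0,[0,0,0.03],[0,0,0]],
    [0,[0,0,0.015],[0,0,0]],
    [0,[0,0,0.008],[0,0,0]]
  ]
}}

```text
time: 11.7
tcp_pos: [0.6075, 0.1221, 0.0227]
orientation: [[-0.064, 0.998, -0.001], [0.998, 0.064, 0.0], [0.0, -0.001, -1.0]]
contact_force: [0.2, 0.3, 0.1]
opening: 0.0937
finger_force: 0.0
```

{"method": "step_arm", "body": {
  "series": [
    [0,[0,0,0],[0,0,0]],
    [1,[0,0,0],[0,0,0]],
    [1,[0,0,0],[0,0,0]],
    [1,[0,0,0],[0,0,0]],
    [1,[0,0,0],[0,0,0]],
    [1,[0,0,0],[0,0,0]],
    [1,[0,0,0],[0,0,0]],
    [1,[0,0,0],[0,0,0]]
  ]
}}

```text
time: 12.5
tcp_pos: [0.6076, 0.1221, 0.0235]
orientation: [[-0.064, 0.998, -0.0], [0.998, 0.064, -0.0], [-0.0, -0.0, -1.0]]
contact_force: [0.2, 0.5, -0.1]
opening: 0.0408
finger_force: 0.0
```

Run:
```python
from h import *
rep()
t=cap('top');g=t['pixels'].astype(int);h=cv2.cvtColor(t['pixels'],cv2.COLOR_RGB2HSV)
# tray inner
m=((h[...,1]<80)&(h[...,2]<170)).astype(np.uint8);m[:228]=0;m[290:]=0;m[:,:115]=0;m[:,182:]=0
n,l,s,c=cv2.connectedComponentsWithStats(cv2.morphologyEx(m,cv2.MORPH_OPEN,np.ones((3,3))));print(s[1:],c[1:])
```

```text
t 12.5 tcp [0.6076 0.1221 0.0235] psi 0.0637 q6 -0.048 open 0.0408 F [ 0.2  0.5 -0.1]
[[ 124  236   51   46 2156]] [[149.2351577  258.76252319]]
```

{"method": "step_arm", "body": {
  "series": [
    [1,[0,0,0],[0,0,0]],
    [1,[0,0,0],[0,0,0]],
    [1,[0,0,0],[0,0,0]],
    [1,[0,0,-0.02],[0,0,0]],
    [1,[0,0,-0.03],[0,0,0]],
    [1,[0,0,-0.03],[0,0,0]],
    [1,[0,0,-0.03],[0,0,0]],
    [1,[0,0,-0.03],[0,0,0]]
  ]
}}

```text
time: 13.35
tcp_pos: [0.6069, 0.1221, 0.164]
orientation: [[-0.064, 0.998, -0.002], [0.998, 0.064, -0.0], [0.0, -0.002, -1.0]]
contact_force: [-0.4, -0.4, -2.1]
opening: 0.036
finger_force: 25.0
```

{"method": "step_arm", "body": {
  "series": [
    [1,[0.036,-0.018,0],[0,0,0]],
    [1,[0.036,-0.018,0],[0,0,0]],
    [1,[0.036,-0.018,0],[0,0,0]],
    [1,[0.036,-0.018,0],[0,0,0]],
    [1,[0.036,-0.018,0],[0,0,0]],
    [1,[0.036,-0.018,0],[0,0,0]],
    [1,[0.036,-0.018,0],[0,0,0]],
    [1,[0.036,-0.018,0],[0,0,0]]
  ]
}}

```text
time: 14.15
tcp_pos: [0.4441, 0.4013, 0.1629]
orientation: [[-0.064, 0.998, -0.001], [0.998, 0.064, -0.001], [-0.001, -0.001, -1.0]]
contact_force: [0.5, 0.8, -0.8]
opening: 0.0356
finger_force: 25.0
```

Run:
```python
from h import *
rep([.446,.4,.0235],.064);c=cap('wrist','w4.png');s=cap('scene')
A=cv2.resize(c['pixels'],(400,300));B=cv2.resize(s['pixels'][60:280,200:400],(330,300))
cv2.imwrite('pics/w4.png',cv2.cvtColor(np.hstack([A,B]),cv2.COLOR_RGB2BGR))
```

```text
t 14.15 tcp [0.4441 0.4013 0.1629] psi 0.0637 q6 0.482 open 0.0356 F [ 0.5  0.8 -0.8]
  shift [-0.0014  0.002   0.1394]   turn z deg -0.02
```

View pics/w4.png

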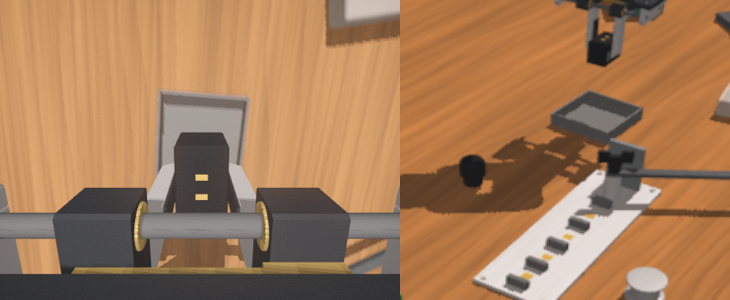

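The old pack is held upright over the tray, which spans (160–247, 92–…) in the wrist view. I'll lower it in and release.

{"method": "step_arm", "body": {
  "series": [
    [1,[-0.001,0.002,0.03],[0,0,0]],
    [1,[0,0,0.03],[0,0,0]],
    [1,[0,0,0.03],[0,0,0]],
    [1,[0,0,0.03],[0,0,0]],
    [1,[0,0,0.015],[0,0,0]],
    [1,[0,0,0.006],[0,0,0]],
    [1,[0,0,0],[0,0,0]],
    [0.5,[0,0,0],[0,0,0]]
  ]
}}

```text
time: 15.05
tcp_pos: [0.449, 0.4001, 0.0242]
orientation: [[-0.064, 0.998, 0.003], [0.998, 0.064, 0.001], [0.001, 0.003, -1.0]]
contact_force: [-0.4, -1.2, 0.6]
opening: 0.041
finger_force: 0.0
```

{"method": "step_arm", "body": {
  "series": [
    [0.5,[0,0,0],[0,0,0]],
    [0.5,[0,0,0],[0,0,0]],
    [0.5,[0,0,-0.02],[0,0,0]],
    [0.5,[0,0,-0.03],[0,0,0]],
    [0.5,[0,0,-0.03],[0,0,0]],
    [0.5,[0,0,-0.04],[0,0,0]],
    [0.5,[0,0,-0.04],[0,0,0]],
    [0,[0,0,-0.03],[0,0,0]]
  ]
}}

```text
time: 15.85
tcp_pos: [0.4484, 0.4, 0.2164]
orientation: [[-0.064, 0.998, 0.004], [0.998, 0.064, 0.002], [0.002, 0.004, -1.0]]
contact_force: [0.8, -0.7, 0.2]
opening: 0.0519
finger_force: 0.0
```

Run:
```python
from h import *
t=cap('top');s=cap('scene')
for nm,a,b in(('w',[(425.5,190),(430.8,191)],[(179,343.5),(185.6,339.5)]),('n',[(368.5,260.5),(373.6,258.8)],[(172,251.5),(174.9,247.3)])):
  P=[min((tri(ray(t,*x),ray(s,*y)) for y in b),key=lambda r:r[1]) for x in a];
  print(nm,P,[plane(t,*x,.048).round(4) for x in a])
rep([.63,-.27,.25])
for n,(x0,y0,x1,y1) in(('w',(405,175,450,215)),('n',(355,245,383,275))):
  h=cv2.cvtColor(t['pixels'][y0:y1,x0:x1],cv2.COLOR_RGB2HSV);m=(h[...,2]<70).astype(np.uint8)
  r=cv2.minAreaRect(cv2.findNonZero(m));print(n,r[0][0]+x0,r[0][1]+y0,r[1:],m.sum())
```

```text
w [(array([ 0.62037658, -0.3441908 ,  0.0460729 ]), np.float64(0.00036527701856278185)), (array([ 0.61718552, -0.35803613,  0.0468796 ]), np.float64(0.0006742780933887823))] [array([ 0.62  , -0.3434,  0.048 ]), array([ 0.6171, -0.3574,  0.048 ])]
n [(array([ 0.43300605, -0.18251261,  0.04660622]), np.float64(0.0003268014369345573)), (array([ 0.43731198, -0.19587475,  0.04691198]), np.float64(0.00022382918161962956))] [array([ 0.433 , -0.1821,  0.048 ]), array([ 0.4373, -0.1956,  0.048 ])]
t 15.95 tcp [0.4504 0.4013 0.2193] psi 0.0639 q6 0.476 open 0.0596 F [ 0.7 -0.2  0.5]
  shift [-0.6812  0.1367 -0.033 ] w 425.82941246032715 192.51764678955078 ((24.62160873413086, 16.269786834716797), 12.528807640075684) 342
n 369.62773609161377 260.2262773513794 ((13.49885082244873, 16.57453727722168), 70.01689147949219) 200
```

{"method": "step_arm", "body": {
  "series": [
    [0,[-0.038,0.006,-0.005],[0,0,0]],
    [0,[-0.038,0.006,-0.005],[0,0,0]],
    [0,[-0.038,0.006,-0.005],[0,0,0]],
    [0,[-0.038,0.006,-0.005],[0,0,0]],
    [0,[-0.038,0.006,-0.005],[0,0,0]],
    [0,[-0.038,0.006,-0.005],[0,0,0]],
    [0,[-0.038,0.006,0],[0,0,0]],
    [0,[-0.038,0.006,0],[0,0,0]]
  ]
}}

```text
time: 16.75
tcp_pos: [0.5147, 0.0976, 0.2418]
orientation: [[-0.064, 0.998, -0.0], [0.998, 0.064, 0.0], [0.0, -0.0, -1.0]]
contact_force: [0.5, 0.4, 0.5]
opening: 0.0941
finger_force: 0.0
```

{"method": "step_arm", "body": {
  "series": [
    [0,[-0.038,0.006,0],[0,0,0]],
    [0,[-0.038,0.006,0],[0,0,0]],
    [0,[-0.038,0.006,0],[0,0,0]],
    [0,[-0.038,0.006,0],[0,0,0]],
    [0,[-0.038,0.006,0],[0,0,0]],
    [0,[-0.038,0.006,0],[0,0,0]],
    [0,[-0.038,0.006,0],[0,0,0]],
    [0,[-0.038,0.006,0],[0,0,0]]
  ]
}}

```text
time: 17.55
tcp_pos: [0.5819, -0.2025, 0.2414]
orientation: [[-0.064, 0.998, -0.001], [0.998, 0.064, 0.001], [0.001, -0.001, -1.0]]
contact_force: [0.5, -0.1, 0.4]
opening: 0.0939
finger_force: 0.0
```

{"method": "step_arm", "body": {
  "series": [
    [0,[-0.038,0.006,0],[0,0,0]],
    [0,[-0.038,0.006,0],[0,0,0]],
    [0,[-0.038,0.006,0],[0,0,0]],
    [0,[-0.038,0.006,0],[0,0,0]],
    [0,[0,0,0],[0,0,8]],
    [0,[0,0,0],[0,0,7.7]],
    [0,[0,0,0],[0,0,0]],
    [0,[0,0,0],[0,0,0]]
  ]
}}

```text
time: 18.35
tcp_pos: [0.6156, -0.351, 0.2416]
orientation: [[0.206, 0.979, -0.001], [0.979, -0.206, 0.001], [0.001, -0.001, -1.0]]
contact_force: [-0.7, -0.2, 0.2]
opening: 0.0942
finger_force: 0.0
```

Run:
```python
from h import *
rep([.6187,-.3504,.02],-.21);c=cap('wrist','w5.png')
A=cv2.resize(c['pixels'][130:310,190:370],(600,600),interpolation=cv2.INTER_CUBIC)
cv2.imwrite('pics/w5.png',cv2.cvtColor(A,cv2.COLOR_RGB2BGR));print(proj(c,[.6187,-.3504,.048]))
t=cap('top','t5.png')
```

```text
t 18.35 tcp [ 0.6156 -0.351   0.2416] psi -0.2074 q6 -0.47 open 0.0942 F [-0.7 -0.2  0.2]
  shift [0.0011 0.0032 0.2216]   turn z deg 0.15
[284.04335514 180.65592211]
```

View pics/w5.png

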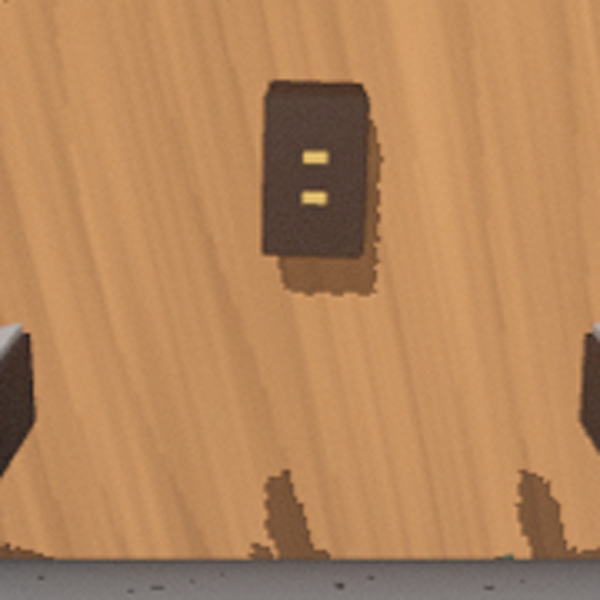

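The wide pack's top face spans (270,159) to (299,207) in the full wrist image, with the contacts at (284,177) and (284,189). I'll compute its width on the z=0.048 plane.

Run:
```python
from h import *
c=cap('wrist')
P=np.array([plane(c,u+190-0.5,v+130-.5,.048)[:2] for u,v in np.array([(266,97),(263,254),(362,257),(368,96)])*.3])
print(P.round(4),'len',np.linalg.norm(P[0]-P[1]),np.linalg.norm(P[3]-P[2]),'thick',np.linalg.norm(P[1]-P[2]),np.linalg.norm(P[0]-P[3]),'ctr',P.mean(0))
d=(P[0]+P[3]-P[1]-P[2]);print('yaw',np.arctan2(-d[0],d[1]))
rep([*P.mean(0),.02],np.arctan2(-d[0],d[1]))
```

```text
[[ 0.6079 -0.3225]
 [ 0.5951 -0.3756]
 [ 0.6287 -0.3838]
 [ 0.6416 -0.3293]] len 0.05462372060845369 0.056034318506159635 thick 0.034539107339989245 0.0343769294262502 ctr [ 0.61831836 -0.35279686]
yaw -0.2340292047021295
t 18.5 tcp [ 0.6158 -0.351   0.2423] psi -0.2085 q6 -0.469 open 0.0944 F [-0.2 -0.2 -0. ]
  shift [-0.0013  0.0029  0.2223]   turn z deg 1.47
```

Thickness reads 34.4 mm (36 actual) and width 55.3 mm, so this is the 57 mm pack for slot 4. I'll grasp it now.

{"method": "step_arm", "body": {
  "series": [
    [0,[-0.001,0.003,0.04],[0,0,1.3]],
    [0,[0,0,0.04],[0,0,0]],
    [0,[0,0,0.04],[0,0,0]],
    [0,[0,0,0.04],[0,0,0]],
    [0,[0,0,0.035],[0,0,0]],
    [0,[0,0,0.02],[0,0,0]],
    [0,[0,0,0.008],[0,0,0]],
    [0.6,[0,0,0],[0,0,0]]
  ]
}}

```text
time: 19.3
tcp_pos: [0.6185, -0.3529, 0.0193]
orientation: [[0.23, 0.973, -0.0], [0.973, -0.23, 0.0], [0.0, -0.0, -1.0]]
contact_force: [-0.0, 0.4, 0.8]
opening: 0.0889
finger_force: 0.0
```

{"method": "step_arm", "body": {
  "series": [
    [0.9,[0,0,0],[0,0,0]],
    [1,[0,0,0],[0,0,0]],
    [1,[0,0,0],[0,0,0]],
    [1,[0,0,0],[0,0,0]],
    [1,[0,0,0],[0,0,0]],
    [1,[0,0,0],[0,0,0]],
    [1,[0,0,0],[0,0,0]],
    [1,[0,0,0],[0,0,0]]
  ]
}}

```text
time: 20.1
tcp_pos: [0.6184, -0.3529, 0.0195]
orientation: [[0.231, 0.973, -0.0], [0.973, -0.231, 0.0], [0.0, -0.0, -1.0]]
contact_force: [-0.9, 0.5, 1.0]
opening: 0.036
finger_force: 25.0
```

{"method": "step_arm", "body": {
  "series": [
    [1,[0,0,0],[0,0,0]],
    [1,[0,0,-0.02],[0,0,0]],
    [1,[0,0,-0.03],[0,0,0]],
    [1,[0,0,-0.04],[0,0,0]],
    [1,[0,0,-0.04],[0,0,0]],
    [1,[0,0,-0.04],[0,0,0]],
    [1,[0,0,0],[0,0,-8]],
    [1,[0,0,0],[0,0,-8]]
  ]
}}

```text
time: 20.9
tcp_pos: [0.6196, -0.3536, 0.1935]
orientation: [[-0.052, 0.999, 0.004], [0.999, 0.052, -0.003], [-0.004, 0.004, -1.0]]
contact_force: [-0.5, -0.8, -2.4]
opening: 0.0358
finger_force: 25.0
```

Run:
```python
from h import *
rep([.6076,.1252,.18],.066)
s=cap('scene');cv2.imwrite('pics/s6.png',cv2.cvtColor(s['pixels'],cv2.COLOR_RGB2BGR))
c=cap('wrist');h=cv2.cvtColor(c['pixels'],cv2.COLOR_RGB2HSV)
br=((h[...,0]>15)&(h[...,0]<32)&(h[...,1]>120)&(h[...,2]>130)).astype(np.uint8);br[290:]=0
n,l,st,ce=cv2.connectedComponentsWithStats(br);print([(ce[i].round(1),st[i,4]) for i in range(1,n) if 10<st[i,4]<400])
```

```text
t 20.9 tcp [ 0.6196 -0.3536  0.1935] psi 0.052 q6 -0.729 open 0.0358 F [-0.5 -0.8 -2.4]
  shift [0.4788 0.0129 0.0119]   turn z deg -0.8
[(array([82.9,  3.5]), np.int32(61)), (array([172.7,  35. ]), np.int32(26)), (array([202.8,  37.5]), np.int32(15)), (array([169.2,  50.9]), np.int32(25)), (array([106.4,  90.6]), np.int32(25)), (array([ 98.5, 103. ]), np.int32(28)), (array([282.2, 248.6]), np.int32(116)), (array([281.8, 275.5]), np.int32(112)), (array([199.6, 286.3]), np.int32(70)), (array([365. , 285.7]), np.int32(54))]
```

The pack is held at a 36 mm opening. The old pack's contacts appeared at almost the same wrist pixels, so I'll use its grasp pose as the slot 4 reference.

Run:
```python
from h import *
c=cap('wrist');s=env.get_state();R=np.array(s['orientation']);p=np.array(s['tcp_pos'])
for nm,v,hh in(('old',261.8,.0325),('new',262.05,.0285)):
    q=plane(c,282,v,p[2]+hh);print(nm,(R.T@(q-p)).round(4))
im=cv2.imread('pics/w4.png')[:,:400];h=cv2.cvtColor(im,cv2.COLOR_BGR2HSV);m=((h[...,0]>15)&(h[...,0]<32)&(h[...,1]>100)&(h[...,2]>120)).astype(np.uint8)[:205]
n,l,st,ce=cv2.connectedComponentsWithStats(m);print([((ce[i]*1.4).round(1),st[i,4]) for i in range(1,n) if st[i,4]>15])
```

```text
old [ 0.0012  0.0006 -0.0325]
new [-0.0007  0.0006 -0.0285]
[(array([281.5, 247.8]), np.int32(90)), (array([281.5, 275.1]), np.int32(77)), (array([199.1, 284.3]), np.int32(21)), (array([363.8, 284.1]), np.int32(22))]
```

{"method": "step_arm", "body": {
  "series": [
    [1,[0.04,0.001,0.001],[0,0,-0.8]],
    [1,[0.04,0.001,0.001],[0,0,0]],
    [1,[0.04,0.001,0.001],[0,0,0]],
    [1,[0.04,0.001,0.001],[0,0,0]],
    [1,[0.04,0.001,0.001],[0,0,0]],
    [1,[0.04,0.001,0.001],[0,0,0]],
    [1,[0.04,0.001,0.001],[0,0,0]],
    [1,[0.04,0.001,0.001],[0,0,0]]
  ]
}}

```text
time: 21.85
tcp_pos: [0.6074, -0.0314, 0.1816]
orientation: [[-0.057, 0.998, 0.0], [0.998, 0.057, 0.0], [0.0, 0.0, -1.0]]
contact_force: [0.6, 0.2, -1.4]
opening: 0.036
finger_force: 25.0
```

{"method": "step_arm", "body": {
  "series": [
    [1,[0.04,0.001,0.001],[0,0,0]],
    [1,[0.04,0.001,0.001],[0,0,0]],
    [1,[0.04,0.001,0.001],[0,0,0]],
    [1,[0.038,0.001,0.001],[0,0,0]],
    [1,[0,0,0.04],[0,0,0]],
    [1,[0,0,0.04],[0,0,0]],
    [1,[0,0,0.03],[0,0,0]],
    [1,[0,0,0.01],[0,0,0]]
  ]
}}

```text
time: 22.65
tcp_pos: [0.5993, 0.125, 0.0535]
orientation: [[-0.058, 0.998, -0.007], [0.998, 0.058, -0.0], [0.0, -0.007, -1.0]]
contact_force: [-0.6, -0.1, -1.8]
opening: 0.0358
finger_force: 25.0
```

Run:
```python
from h import *
rep([.6075,.1247,.0285],.066)
```

```text
t 22.65 tcp [0.5993 0.125  0.0535] psi 0.058 q6 -0.037 open 0.0358 F [-0.6 -0.1 -1.8]
  shift [-0.0008  0.0084  0.025 ]   turn z deg -0.46
```

{"method": "step_arm", "body": {
  "series": [
    [1,[0,0.008,0],[0,0,-0.5]],
    [1,[0,0,0],[0,0,0]],
    [1,[0,0,0.006],[0,0,0]],
    [1,[0,0,0.005],[0,0,0]],
    [1,[0,0,0.005],[0,0,0]],
    [1,[0,0,0.004],[0,0,0]],
    [1,[0,0,0.003],[0,0,0]],
    [1,[0,0,0.002],[0,0,0]]
  ]
}}

```text
time: 23.45
tcp_pos: [0.61, 0.1254, 0.032]
orientation: [[-0.069, 0.998, -0.001], [0.998, 0.069, -0.0], [0.0, -0.001, -1.0]]
contact_force: [-0.3, -0.2, -1.5]
opening: 0.0357
finger_force: 25.0
```

Run:
```python
from h import *
rep([.6075,.1247,.0275],.066)
```

```text
t 23.45 tcp [0.61   0.1254 0.032 ] psi 0.0689 q6 -0.048 open 0.0357 F [-0.3 -0.2 -1.5]
  shift [-0.0005 -0.0026  0.0045]   turn z deg 0.17
```

It's sliding in without force. I'll finish the descent and release.

{"method": "step_arm", "body": {
  "series": [
    [1,[0,-0.0025,0.002],[0,0,0]],
    [1,[0,0,0.0015],[0,0,0]],
    [1,[0,0,0.001],[0,0,0]],
    [1,[0,0,0],[0,0,0]],
    [1,[0,0,0],[0,0,0]],
    [0.5,[0,0,0],[0,0,0]],
    [0.4,[0,0,0],[0,0,0]],
    [0.3,[0,0,0],[0,0,0]]
  ]
}}

```text
time: 24.25
tcp_pos: [0.6082, 0.1252, 0.0284]
orientation: [[-0.069, 0.998, 0.001], [0.998, 0.069, 0.0], [0.0, 0.001, -1.0]]
contact_force: [-0.5, 0.2, -0.7]
opening: 0.0567
finger_force: 0.0
```

{"method": "step_arm", "body": {
  "series": [
    [0.3,[0,0,0],[0,0,0]],
    [0.3,[0,0,-0.02],[0,0,0]],
    [0,[0,0,-0.03],[0,0,0]],
    [0,[0,0,-0.04],[0,0,0]],
    [0,[0,0,-0.04],[0,0,0]],
    [0,[0,0,-0.04],[0,0,0]],
    [0,[0,0,-0.02],[0,0,0]],
    [0,[0,0,0],[0,0,0]]
  ]
}}

```text
time: 25.05
tcp_pos: [0.61, 0.1253, 0.2225]
orientation: [[-0.069, 0.998, 0.008], [0.998, 0.069, 0.0], [-0.0, 0.008, -1.0]]
contact_force: [0.3, -0.4, -0.2]
opening: 0.0942
finger_force: 0.0
```

Run:
```python
from h import *
rep([.435,-.189,.25],.31)
t=cap('top');s=cap('scene');w=cap('wrist')
for c,(x0,y0,x1,y1) in((t,(335,225,400,285)),(s,(140,225,205,285)),(w,(240,130,320,290)),(t,(200,170,340,225))):
  h=cv2.cvtColor(c['pixels'][y0:y1,x0:x1],cv2.COLOR_RGB2HSV);br=((h[...,0]>15)&(h[...,0]<32)&(h[...,1]>90)&(h[...,2]>110)).astype(np.uint8)
  n,l,st,ce=cv2.connectedComponentsWithStats(br);print([((ce[i]+[x0,y0]).round(1),st[i,4]) for i in range(1,n) if 2<st[i,4]<300])
A=cv2.resize(w['pixels'][100:310,190:400],(400,400));B=cv2.resize(t['pixels'][160:300,150:450],(400,187));C=cv2.resize(s['pixels'][140:300,220:380],(400,400))
cv2.imwrite('pics/w7.png',cv2.cvtColor(np.vstack([np.hstack([A,C]),np.hstack([B,B*0])]),cv2.COLOR_RGB2BGR))
```

```text
t 25.05 tcp [0.61   0.1253 0.2225] psi 0.069 q6 -0.048 open 0.0942 F [ 0.3 -0.4 -0.2]
  shift [-0.3015 -0.196  -0.029 ]   turn z deg -13.81
[(array([396.5, 246.8]), np.int32(4))]
[(array([156.5, 226. ]), np.int32(4)), (array([148., 227.]), np.int32(3)), (array([145., 230.]), np.int32(3)), (array([153., 274.]), np.int32(3)), (array([146.2, 276. ]), np.int32(4))]
[(array([282.4, 180.5]), np.int32(33)), (array([282.2, 193.5]), np.int32(32)), (array([281.3, 233.5]), np.int32(83)), (array([281.1, 278.1]), np.int32(67))]
[(array([316.4, 194.6]), np.int32(15)), (array([297.4, 195.9]), np.int32(19)), (array([275.5, 197.5]), np.int32(16))]
```

View pics/w7.png

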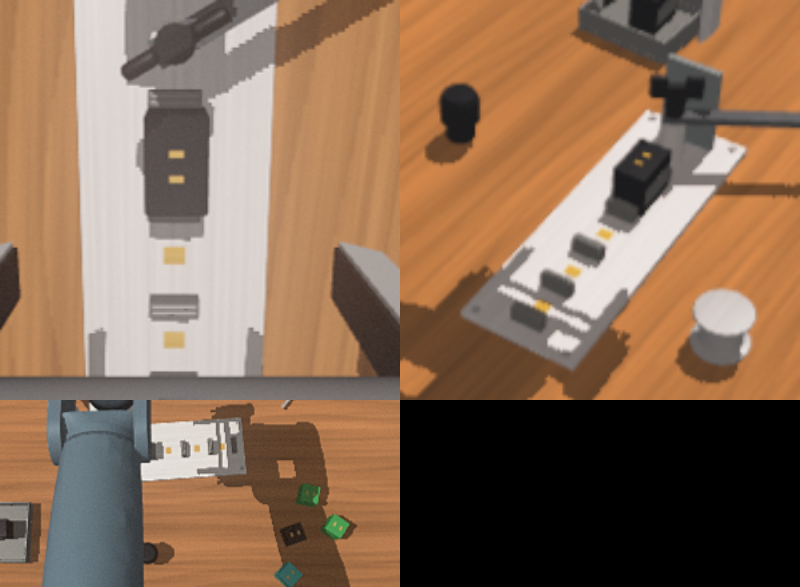

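The new 57 mm pack sits down in slot 4, the old pack is in the tray, and the small pack is still at top pixel about (370,260), with green and turquoise look-alikes around it. I'll move over it.

{"method": "step_arm", "body": {
  "series": [
    [0.4,[-0.03,-0.0196,-0.003],[0,0,0]],
    [0.4,[-0.03,-0.0196,-0.003],[0,0,0]],
    [0.4,[-0.03,-0.0196,-0.003],[0,0,0]],
    [0.4,[-0.03,-0.0196,-0.003],[0,0,0]],
    [0.4,[-0.03,-0.0196,-0.003],[0,0,0]],
    [0.4,[-0.03,-0.0196,-0.003],[0,0,0]],
    [0.4,[-0.03,-0.0196,-0.003],[0,0,0]],
    [0.4,[-0.03,-0.0196,-0.003],[0,0,0]]
  ]
}}

```text
time: 26.0
tcp_pos: [0.466, -0.1255, 0.2396]
orientation: [[-0.069, 0.998, -0.004], [0.998, 0.069, 0.002], [0.002, -0.004, -1.0]]
contact_force: [-0.3, 0.4, 0.1]
opening: 0.0565
finger_force: 0.0
```

{"method": "step_arm", "body": {
  "series": [
    [0.4,[-0.03,-0.0196,-0.003],[0,0,0]],
    [0.4,[-0.03,-0.0196,-0.003],[0,0,0]],
    [0.4,[0,0,0],[0,0,-7]],
    [0.4,[0,0,0],[0,0,-6.8]],
    [0.4,[0,0,0],[0,0,0]],
    [0.4,[0,0,0],[0,0,0]],
    [0.4,[0,0,0],[0,0,0]],
    [0.4,[0,0,0],[0,0,0]]
  ]
}}

```text
time: 26.8
tcp_pos: [0.4329, -0.1873, 0.2475]
orientation: [[-0.304, 0.953, -0.001], [0.953, 0.304, 0.0], [0.001, -0.0, -1.0]]
contact_force: [-1.0, -0.2, 0.1]
opening: 0.056
finger_force: 0.0
```

Run:
```python
from h import *
rep([.435,-.189,.02],.31);c=cap('wrist')
A=cv2.resize(c['pixels'][110:310,180:380],(600,600),interpolation=cv2.INTER_CUBIC)
cv2.imwrite('pics/w8.png',cv2.cvtColor(A,cv2.COLOR_RGB2BGR))
h=cv2.cvtColor(c['pixels'],cv2.COLOR_RGB2HSV);m=(h[...,2]<70).astype(np.uint8);print(proj(c,[.435,-.189,.048]))
```

```text
t 26.8 tcp [ 0.4329 -0.1873  0.2475] psi 0.3093 q6 -0.959 open 0.056 F [-1.  -0.2  0.1]
  shift [-0.0024  0.0016  0.2275]   turn z deg -0.04
[282.95218657 182.65262179]
```

View pics/w8.png

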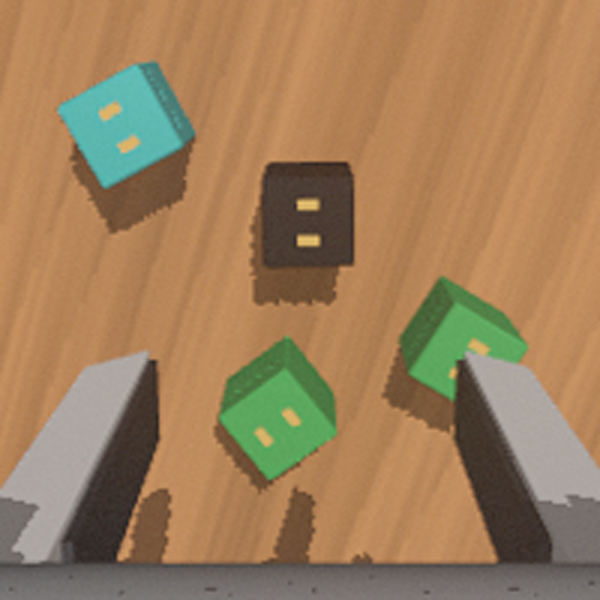

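The black pack's top face spans (262–353, 176–267) in this crop at scale 1/3, so it is almost square. The turquoise pack is up-left at (125,130), the green ones are below, and the fingers have room.

Run:
```python
from h import *
c=cap('wrist')
P=np.array([plane(c,u+180-0.5,v+110-.5,.048)[:2] for u,v in np.array([(264.5,175),(262,266.5),(353,267),(353.5,175)])/3])
print(P.round(4),'len',np.linalg.norm(P[0]-P[1]),np.linalg.norm(P[3]-P[2]),'thick',np.linalg.norm(P[1]-P[2]),np.linalg.norm(P[0]-P[3]),'ctr',P.mean(0))
d=(P[0]+P[3]-P[1]-P[2]);psi=np.arctan2(-d[0],d[1]);print('yaw',psi)
k=np.mean([plane(c,308/3+179.5,v/3+109.5,.048) for v in(204,241)],0);print('contacts mid',k)
rep([*P.mean(0),.018],psi)
o=np.array([.6126,.0412])
```

```text
[[ 0.4131 -0.178 ]
 [ 0.4228 -0.2127]
 [ 0.4568 -0.202 ]
 [ 0.4456 -0.1677]] len 0.03595133504505143 0.036127364738270044 thick 0.03558339907680145 0.03404871336936989 ctr [ 0.43456048 -0.19009347]
yaw 0.2940367216072414
contacts mid [ 0.43461544 -0.19057306  0.048     ]
t 26.9 tcp [ 0.433  -0.1874  0.2478] psi 0.3096 q6 -0.959 open 0.0561 F [ 0.2 -1.1  0.4]
  shift [-0.0031  0.0007  0.2298]   turn z deg 0.89
```

This one measures 36 mm, so it goes in slot 1.

{"method": "step_arm", "body": {
  "series": [
    [0.4,[-0.003,0.001,0.04],[0,0,0.7]],
    [0.4,[0,0,0.04],[0,0,0]],
    [0.4,[0,0,0.04],[0,0,0]],
    [0.4,[0,0,0.04],[0,0,0]],
    [0.4,[0,0,0.035],[0,0,0]],
    [0.4,[0,0,0.023],[0,0,0]],
    [0.4,[0,0,0.01],[0,0,0]],
    [0.4,[0,0,0],[0,0,0]]
  ]
}}

```text
time: 27.7
tcp_pos: [0.4341, -0.1896, 0.019]
orientation: [[-0.293, 0.956, -0.002], [0.956, 0.293, 0.001], [0.002, -0.001, -1.0]]
contact_force: [-0.3, 0.2, 0.7]
opening: 0.0563
finger_force: 0.0
```

{"method": "step_arm", "body": {
  "series": [
    [0.7,[0,0,0],[0,0,0]],
    [1,[0,0,0],[0,0,0]],
    [1,[0,0,0],[0,0,0]],
    [1,[0,0,0],[0,0,0]],
    [1,[0,0,0],[0,0,0]],
    [1,[0,0,0],[0,0,0]],
    [1,[0,0,0],[0,0,0]],
    [1,[0,0,0],[0,0,0]]
  ]
}}

```text
time: 28.5
tcp_pos: [0.4356, -0.1908, 0.0213]
orientation: [[-0.293, 0.956, 0.001], [0.956, 0.293, -0.001], [-0.002, 0.001, -1.0]]
contact_force: [-1.1, 1.7, 7.0]
opening: 0.0358
finger_force: 25.0
```

{"method": "step_arm", "body": {
  "series": [
    [1,[0,0,-0.02],[0,0,0]],
    [1,[0,0,-0.03],[0,0,0]],
    [1,[0,0,-0.04],[0,0,0]],
    [1,[0,0,-0.04],[0,0,0]],
    [1,[0,0,-0.03],[0,0,0]],
    [1,[0,0,0],[0,0,7]],
    [1,[0,0,0],[0,0,6]],
    [1,[0,0,0],[0,0,0]]
  ]
}}

```text
time: 29.3
tcp_pos: [0.4346, -0.1899, 0.18]
orientation: [[-0.071, 0.997, 0.0], [0.997, 0.071, 0.0], [-0.0, 0.0, -1.0]]
contact_force: [0.5, 1.3, -1.2]
opening: 0.0358
finger_force: 25.0
```

Run:
```python
from h import *
def blobs(c,x0,y0,x1,y1,lo=8):
  h=cv2.cvtColor(c['pixels'][y0:y1,x0:x1],cv2.COLOR_RGB2HSV);br=((h[...,0]>15)&(h[...,0]<32)&(h[...,1]>100)&(h[...,2]>110)).astype(np.uint8)
  n,l,st,ce=cv2.connectedComponentsWithStats(br);return [ce[i]+[x0,y0] for i in range(1,n) if lo<st[i,4]<300]
c=cap('wrist');s=env.get_state();R=np.array(s['orientation']);p=np.array(s['tcp_pos'])
b=blobs(c,260,220,310,292);print(b,[(R.T@(plane(c,*x,p[2]+.030)-p)).round(4) for x in b])
t=cap('top');s=cap('scene');tb=blobs(t,220,180,335,215,5);sb=blobs(s,250,190,350,285,5)
print('slot contacts top',[(x.round(1),plane(t,*x,.008).round(4)) for x in tb]);print('scene',[(x.round(1),plane(s,*x,.008).round(4)) for x in sb])
o=np.array([.6032,.1921])-.151*np.array([-.067,.998]);q=o-.0945*np.array([-.067,.998]);print(o,q)
rep([*q,.15],.067)
```

```text
[array([281.66242038, 245.99363057]), array([282. , 272.5])] [array([ 0.0085,  0.0004, -0.03  ]), array([-0.0054,  0.0006, -0.03  ])]
slot contacts top [(array([252.6, 194.7]), array([0.6208, 0.1237, 0.008 ])), (array([316.4, 194.6]), array([ 0.6195, -0.0535,  0.008 ])), (array([247.5, 195. ]), array([0.6202, 0.1377, 0.008 ])), (array([297.3, 196. ]), array([ 6.16e-01, -6.00e-04,  8.00e-03])), (array([275.6, 197.4]), array([0.6126, 0.0597, 0.008 ]))]
scene [(array([318. , 201.5]), array([0.5811, 0.1823, 0.008 ])), (array([315. , 204.5]), array([0.5813, 0.1676, 0.008 ])), (array([301.5, 233.3]), array([0.6134, 0.0577, 0.008 ])), (array([288.6, 248.1]), array([ 0.617 , -0.0017,  0.008 ])), (array([276.6, 261.9]), array([ 0.6203, -0.054 ,  0.008 ]))]
[0.613317 0.041402] [ 0.6196485 -0.052909 ]
t 29.45 tcp [ 0.4345 -0.1899  0.1795] psi 0.0724 q6 -0.724 open 0.0358 F [ 0.3 -0.5 -1.9]
  shift [0.1232 0.1946 0.0295]   turn z deg 0.31
```

Slot 1's floor contact is at (0.620,-0.053) in both views and agrees with the model. The held pack is offset +1.5 mm along tool x.

{"method": "step_arm", "body": {
  "series": [
    [1,[0.0202,0.0324,0],[0,0,0.3]],
    [1,[0.0202,0.0324,0],[0,0,0]],
    [1,[0.0202,0.0324,0],[0,0,0]],
    [1,[0.0202,0.0324,0],[0,0,0]],
    [1,[0.0202,0.0324,0],[0,0,0]],
    [1,[0.0202,0.0324,0],[0,0,0]],
    [1,[0,0,0],[0,0,0]],
    [1,[0,0,0.03],[0,0,0]]
  ]
}}

```text
time: 30.25
tcp_pos: [0.6242, -0.0565, 0.1536]
orientation: [[-0.068, 0.998, 0.008], [0.998, 0.068, -0.002], [-0.003, 0.008, -1.0]]
contact_force: [1.0, 0.3, -2.1]
opening: 0.0359
finger_force: 25.0
```

{"method": "step_arm", "body": {
  "series": [
    [1,[0,0,0.03],[0,0,0]],
    [1,[0,0,0.03],[0,0,0]],
    [1,[0,0,0.02],[0,0,0]],
    [1,[0,0,0.01],[0,0,0]],
    [1,[0,0,0],[0,0,0]],
    [1,[0,0,0],[0,0,0]],
    [1,[0,0,0],[0,0,0]],
    [1,[0,0,0],[0,0,0]]
  ]
}}

```text
time: 31.05
tcp_pos: [0.6217, -0.0566, 0.0614]
orientation: [[-0.066, 0.998, 0.002], [0.998, 0.066, -0.001], [-0.001, 0.002, -1.0]]
contact_force: [-1.3, 0.0, -2.3]
opening: 0.0361
finger_force: 25.0
```

Run:
```python
from h import *
rep([.6197,-.0548,.0285],.067)
```

```text
t 31.05 tcp [ 0.6217 -0.0566  0.0614] psi 0.0656 q6 -0.338 open 0.0361 F [-1.3  0.  -2.3]
  shift [ 0.0019 -0.0019  0.0329]   turn z deg -0.08
```

{"method": "step_arm", "body": {
  "series": [
    [1,[0.002,-0.002,0],[0,0,0]],
    [1,[0,0,0.007],[0,0,0]],
    [1,[0,0,0.007],[0,0,0]],
    [1,[0,0,0.006],[0,0,0]],
    [1,[0,0,0.005],[0,0,0]],
    [1,[0,0,0.004],[0,0,0]],
    [1,[0,0,0.002],[0,0,0]],
    [1,[0,0,0.001],[0,0,0]]
  ]
}}

```text
time: 31.85
tcp_pos: [0.6184, -0.0544, 0.0293]
orientation: [[-0.066, 0.998, -0.002], [0.998, 0.066, 0.0], [0.0, -0.002, -1.0]]
contact_force: [-7.5, 1.2, 13.7]
opening: 0.036
finger_force: 25.0
```

Run:
```python
from h import *
rep([.6197,-.0548,.0285],.067)
```

```text
t 31.85 tcp [ 0.6184 -0.0544  0.0293] psi 0.0657 q6 -0.335 open 0.036 F [-7.5  1.2 13.7]
  shift [-0.0005  0.0012  0.0008]   turn z deg -0.07
```

It has floor contact at the expected height. I'll release, rise and check.

{"method": "step_arm", "body": {
  "series": [
    [1,[0,0,0],[0,0,0]],
    [0.5,[0,0,0],[0,0,0]],
    [0.4,[0,0,0],[0,0,0]],
    [0.3,[0,0,0],[0,0,0]],
    [0.3,[0,0,0],[0,0,0]],
    [0.3,[0,0,-0.02],[0,0,0]],
    [0.3,[0,0,-0.04],[0,0,0]],
    [0.3,[0,0,-0.04],[0,0,0]]
  ]
}}

```text
time: 32.65
tcp_pos: [0.6178, -0.0543, 0.1281]
orientation: [[-0.065, 0.998, -0.002], [0.998, 0.065, 0.001], [0.001, -0.002, -1.0]]
contact_force: [1.2, -0.6, 0.9]
opening: 0.0657
finger_force: 0.0
```

{"method": "step_arm", "body": {
  "series": [
    [0.3,[0,0,-0.04],[0,0,0]],
    [0.3,[0,0,-0.04],[0,0,0]],
    [0.3,[-0.04,0,0],[0,0,0]],
    [0.3,[-0.04,0,0],[0,0,0]],
    [0.3,[0,0,0],[0,0,0]],
    [0.3,[0,0,0],[0,0,0]],
    [0.3,[0,0,0],[0,0,0]],
    [0.3,[0,0,0],[0,0,0]]
  ]
}}

```text
time: 33.45
tcp_pos: [0.6237, -0.1331, 0.2077]
orientation: [[-0.067, 0.998, -0.0], [0.998, 0.067, 0.0], [0.0, -0.0, -1.0]]
contact_force: [0.1, 0.5, 0.5]
opening: 0.0658
finger_force: 0.0
```

Run:
```python
from h import *
rep([.6032,.1921,.21],2.16)
t=cap('top');s=cap('scene');w=cap('wrist')
A=cv2.resize(w['pixels'][90:310,170:390],(400,400));B=cv2.resize(t['pixels'][100:300,100:450],(700,400));C=cv2.resize(s['pixels'][140:300,220:380],(400,400))
cv2.imwrite('pics/w9.png',cv2.resize(cv2.cvtColor(np.vstack([np.hstack([A,C]),np.hstack([B,np.zeros((400,100,3),np.uint8)])]),cv2.COLOR_RGB2BGR),(600,600)))
q=np.array([.6196,-.0533])
print(proj(w,[*q,.056]),proj(s,[*q,.056]),proj(s,[.6076,.125,.056]))
```

```text
t 33.45 tcp [ 0.6237 -0.1331  0.2077] psi 0.0668 q6 -0.455 open 0.0658 F [0.1 0.5 0.5]
  shift [ 0.3258  0.0012 -0.0022]   turn z deg 60.07
[282.60704415 107.15522841] [276.78844206 246.70581549] [315.75306335 202.86345435]
```

View pics/w9.png

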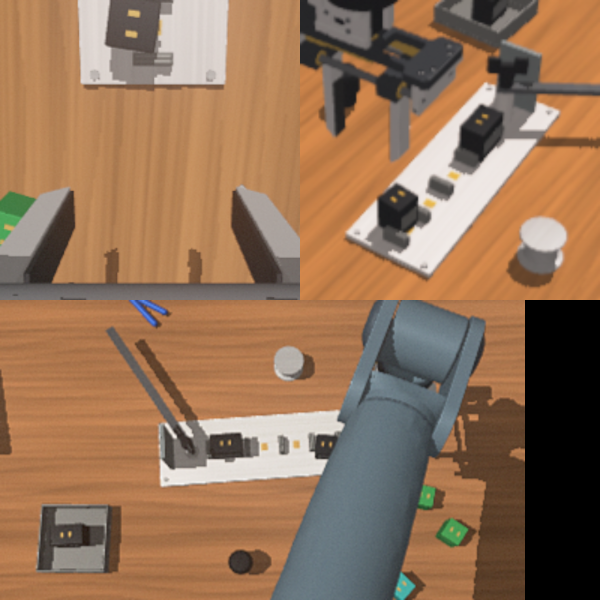

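The 57 mm pack is fine in slot 4. The small pack now stands askew, about 25 mm to the robot side of slot 1 (contacts near wrist px (268,100) and (267,116), slot centre expected at (283,107)). It has been knocked, so I'll go back over it and mend it.

{"method": "step_arm", "body": {
  "series": [
    [0.4,[0.04,0,0],[0,0,0]],
    [0.4,[0.03,-0.02,0],[0,0,0]],
    [0.4,[0,0,0],[0,0,0]],
    [0.4,[0,0,0],[0,0,0]],
    [0.4,[0,0,0],[0,0,0]],
    [0.4,[0,0,0],[0,0,0]],
    [0.4,[0,0,0],[0,0,0]],
    [0.4,[0,0,0],[0,0,0]]
  ]
}}

```text
time: 34.4
tcp_pos: [0.5995, -0.0663, 0.2079]
orientation: [[-0.065, 0.998, -0.0], [0.998, 0.065, 0.0], [0.0, -0.0, -1.0]]
contact_force: [-0.3, -0.2, -0.3]
opening: 0.0561
finger_force: 0.0
```

Run:
```python
from h import *
rep();w=cap('wrist');s=cap('scene')
A=cv2.resize(w['pixels'][120:300,190:370],(400,400),interpolation=cv2.INTER_CUBIC);C=cv2.resize(s['pixels'][200:300,230:330],(400,400),interpolation=cv2.INTER_CUBIC)
cv2.imwrite('pics/w10.png',cv2.cvtColor(np.hstack([A,C]),cv2.COLOR_RGB2BGR))
def blobs(c,x0,y0,x1,y1,lo=8):
  h=cv2.cvtColor(c['pixels'][y0:y1,x0:x1],cv2.COLOR_RGB2HSV);br=((h[...,0]>15)&(h[...,0]<32)&(h[...,1]>100)&(h[...,2]>110)).astype(np.uint8)
  n,l,st,ce=cv2.connectedComponentsWithStats(br);return [ce[i]+[x0,y0] for i in range(1,n) if lo<st[i,4]<300]
W=blobs(w,200,100,360,290);S=blobs(s,240,210,300,280,4);print(W,S)
for a in W:
  for b in S:
    p,e=tri(ray(w,*a),ray(s,*b))
    if e<.005: print(a.round(1),b.round(1),p.round(4),round(e,4))
```

```text
t 34.4 tcp [ 0.5995 -0.0663  0.2079] psi 0.0647 q6 -0.363 open 0.0561 F [-0.3 -0.2 -0.3]
[array([300. , 124.5]), array([288.30555556, 170.91666667]), array([286.02857143, 184.4       ])] [array([273.57142857, 242.71428571]), array([269.57142857, 245.71428571]), array([288.72222222, 248.16666667]), array([278.8, 262.6])]
[300.  124.5] [288.7 248.2] [ 0.6165 -0.0014  0.0071] 0.001
[288.3 170.9] [273.6 242.7] [ 0.6057 -0.0473  0.0555] 0.0011
[286.  184.4] [269.6 245.7] [ 0.6045 -0.061   0.0563] 0.0015
```

View pics/w10.png

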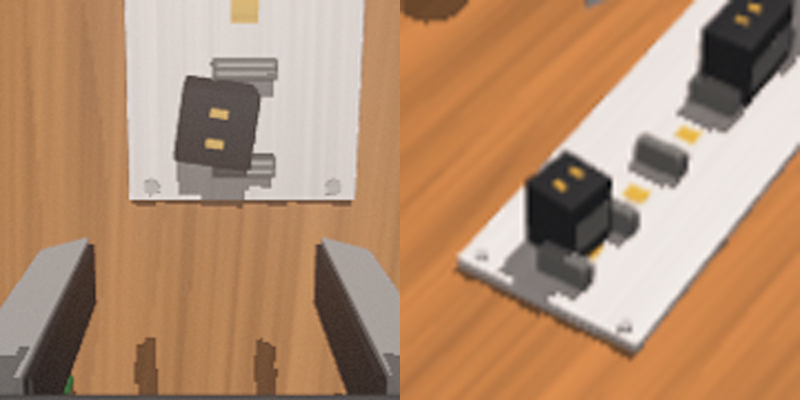

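The pack stands on the board at (0.605,-0.054), still upright with its top at 0.056, yawed about -0.09 and 15 mm too far front. I'll regrip it, lift, square it and put it back.

{"method": "step_arm", "body": {
  "series": [
    [0.4,[0.012,0.006,0.03],[0,0,0]],
    [0.4,[0,0,0.04],[0,0,4.5]],
    [0.4,[0,0,0.04],[0,0,4.3]],
    [0.4,[0,0,0.03],[0,0,0]],
    [0.4,[0,0,0.02],[0,0,0]],
    [0.4,[0,0,0.012],[0,0,0]],
    [0.4,[0,0,0.006],[0,0,0]],
    [0.4,[0,0,0],[0,0,0]]
  ]
}}

```text
time: 35.3
tcp_pos: [0.6046, -0.0534, 0.0299]
orientation: [[0.088, 0.996, -0.0], [0.996, -0.088, 0.0], [0.0, -0.0, -1.0]]
contact_force: [-0.2, 0.4, -0.1]
opening: 0.0562
finger_force: 0.0
```

{"method": "step_arm", "body": {
  "series": [
    [0.6,[0,0,0],[0,0,0]],
    [1,[0,0,0],[0,0,0]],
    [1,[0,0,0],[0,0,0]],
    [1,[0,0,0],[0,0,0]],
    [1,[0,0,0],[0,0,0]],
    [1,[0,0,0],[0,0,0]],
    [1,[0,0,-0.02],[0,0,0]],
    [1,[0,0,-0.02],[0,0,0]]
  ]
}}

```text
time: 36.1
tcp_pos: [0.6034, -0.0531, 0.0691]
orientation: [[0.088, 0.996, -0.002], [0.996, -0.088, 0.001], [0.0, -0.003, -1.0]]
contact_force: [-0.5, 0.2, -1.5]
opening: 0.0359
finger_force: 25.0
```

{"method": "step_arm", "body": {
  "series": [
    [1,[0,0,0],[0,0,-4.5]],
    [1,[0,0,0],[0,0,-4.4]],
    [1,[0,0,0],[0,0,0]],
    [1,[0,0,0],[0,0,0]],
    [1,[0,0,0],[0,0,0]],
    [1,[0,0,0],[0,0,0]],
    [1,[0,0,0],[0,0,0]],
    [1,[0,0,0],[0,0,0]]
  ]
}}

```text
time: 36.9
tcp_pos: [0.6045, -0.0534, 0.0699]
orientation: [[-0.067, 0.998, -0.0], [0.998, 0.067, 0.0], [0.0, -0.0, -1.0]]
contact_force: [-0.1, 0.4, -1.1]
opening: 0.0358
finger_force: 25.0
```

Run:
```python
from h import *
c=cap('wrist');s=env.get_state();R=np.array(s['orientation']);p=np.array(s['tcp_pos'])
h=cv2.cvtColor(c['pixels'],cv2.COLOR_RGB2HSV);br=((h[...,0]>15)&(h[...,0]<32)&(h[...,1]>100)&(h[...,2]>110)).astype(np.uint8);br[292:]=0;br[:220]=0;br[:,:260]=0;br[:,310:]=0
n,l,st,ce=cv2.connectedComponentsWithStats(br)
print([(ce[i],st[i,4],(R.T@(plane(c,*ce[i],p[2]+.0265)-p)).round(4)) for i in range(1,n) if st[i,4]>15])
rep([.6196,-.0533,.0285],.067)
```

```text
[(array([282. , 247.5]), np.int32(136), array([ 0.0065,  0.0005, -0.0265])), (array([281.94074074, 273.52592593]), np.int32(135), array([-0.0074,  0.0005, -0.0265]))]
t 36.95 tcp [ 0.6045 -0.0534  0.0699] psi 0.067 q6 -0.342 open 0.0355 F [-0.4  0.  -1.4]
  shift [-0.001   0.0151  0.0414]   turn z deg 0.0
```

{"method": "step_arm", "body": {
  "series": [
    [1,[0,0.015,0],[0,0,0]],
    [1,[0,0,0],[0,0,0]],
    [1,[0,0,0.01],[0,0,0]],
    [1,[0,0,0.01],[0,0,0]],
    [1,[0,0,0.008],[0,0,0]],
    [1,[0,0,0.006],[0,0,0]],
    [1,[0,0,0.004],[0,0,0]],
    [1,[0,0,0.0015],[0,0,0]]
  ]
}}

```text
time: 37.75
tcp_pos: [0.619, -0.0523, 0.031]
orientation: [[-0.067, 0.998, -0.002], [0.998, 0.067, 0.0], [0.0, -0.002, -1.0]]
contact_force: [-7.6, 0.4, 11.4]
opening: 0.0359
finger_force: 25.0
```

{"method": "step_arm", "body": {
  "series": [
    [1,[0,0,0],[0,0,0]],
    [1,[0,0,0],[0,0,0]],
    [0.5,[0,0,0],[0,0,0]],
    [0.4,[0,0,0],[0,0,0]],
    [0.4,[0,0,0],[0,0,0]],
    [0.4,[0,0,-0.03],[0,0,0]],
    [0.4,[0,0,-0.04],[0,0,0]],
    [0.4,[0,0,-0.04],[0,0,0]]
  ]
}}

```text
time: 38.55
tcp_pos: [0.619, -0.0523, 0.1411]
orientation: [[-0.067, 0.998, -0.001], [0.998, 0.067, 0.0], [0.0, -0.001, -1.0]]
contact_force: [0.0, -0.4, 0.0]
opening: 0.0566
finger_force: 0.0
```

{"method": "step_arm", "body": {
  "series": [
    [0.4,[0,0,-0.04],[0,0,0]],
    [0.4,[0,0,-0.03],[0,0,0]],
    [0.4,[0,0,0],[0,0,0]],
    [0.4,[0,0,0],[0,0,0]],
    [0.4,[0,0,0],[0,0,0]],
    [0.4,[0,0,0],[0,0,0]],
    [0.4,[0,0,0],[0,0,0]],
    [0.4,[0,0,0],[0,0,0]]
  ]
}}

```text
time: 39.35
tcp_pos: [0.6191, -0.0523, 0.2095]
orientation: [[-0.067, 0.998, -0.002], [0.998, 0.067, 0.0], [0.0, -0.001, -1.0]]
contact_force: [0.2, -0.3, 0.2]
opening: 0.0562
finger_force: 0.0
```

```bash
cat > chk.py <<'E'
from h import *
def blobs(c,x0,y0,x1,y1,lo=8):
  h=cv2.cvtColor(c['pixels'][y0:y1,x0:x1],cv2.COLOR_RGB2HSV);br=((h[...,0]>15)&(h[...,0]<32)&(h[...,1]>100)&(h[...,2]>110)).astype(np.uint8)
  n,l,st,ce=cv2.connectedComponentsWithStats(br);return [ce[i]+[x0,y0] for i in range(1,n) if lo<st[i,4]<300]
w=cap('wrist');s=cap('scene')
W=blobs(w,200,60,380,290);S=blobs(s,240,180,350,285,4)
for a in W:
  for b in S:
    p,e=tri(ray(w,*a),ray(s,*b))
    if e<.003 and 0<p[2]<.08: print(a.round(1),b.round(1),p.round(4),round(e,4))
rep([.6032,.1921,.21],2.16)
E
python3 chk.py
```

```text
[281.9  80.4] [301.5 233.3] [0.6124 0.0581 0.0071] 0.0013
[282. 136.] [289.4 248.4] [ 0.6172 -0.001   0.0066] 0.0025
[282.6 182.8] [279.2 245. ] [ 0.6203 -0.046   0.056 ] 0.0013
[282.5 196.5] [276. 249.] [ 0.6214 -0.0602  0.0556] 0.0018
t 39.45 tcp [ 0.6193 -0.0523  0.21  ] psi 0.0671 q6 -0.334 open 0.0563 F [-0.6  0.1  0.4]
  shift [2.45e-01 3.00e-04 1.00e-04]   turn z deg 60.09
```

Slot 1's pack is now seated: its centre is (0.621,-0.053), 1.3 mm off, and its top is at 0.056. Next I'll move to the knob.

{"method": "step_arm", "body": {
  "series": [
    [0.5,[0.035,0,0],[0,0,0]],
    [0.5,[0.035,0,0],[0,0,0]],
    [0.5,[0.035,0,0],[0,0,0]],
    [0.5,[0.035,0,0],[0,0,0]],
    [0.5,[0.035,0,0],[0,0,0]],
    [0.5,[0.035,0,0],[0,0,0]],
    [0.75,[0.035,0,0],[0,0,0]],
    [0.75,[0,0,0],[0,0,0]]
  ]
}}

```text
time: 40.25
tcp_pos: [0.6023, 0.1956, 0.2104]
orientation: [[-0.072, 0.997, -0.0], [0.997, 0.072, 0.001], [0.001, 0.0, -1.0]]
contact_force: [0.4, -0.1, -0.5]
opening: 0.0345
finger_force: 0.0
```

```bash
python3 chk.py
python3 - <<'E'
from h import *
w=cap('wrist')
b=[x for x in __import__('chk').blobs(w,200,150,380,290)]
for x in b: print(x.round(1),plane(w,*x,.056).round(4))
E
```

```text
[282.4 247.5] [318.  201.5] [0.6087 0.1319 0.0565] 0.0017
[282.4 259.5] [315.  204.5] [0.6094 0.118  0.0566] 0.0009
[281.3 287.4] [301.5 233.3] [0.6123 0.0586 0.0069] 0.0009
t 40.35 tcp [0.6029 0.1925 0.2103] psi 0.0686 q6 0.062 open 0.0265 F [ 0.9 -0.4 -0.4]
  shift [-0.0004  0.0003  0.0003]   turn z deg 60.17
[282.5 243.5] [318.  201.5] [0.6088 0.1322 0.0563] 0.0013
[282.4 255.5] [315.  204.5] [0.6093 0.1183 0.0563] 0.0007
[281.5 285.5] [301.5 233.3] [0.6127 0.0577 0.0079] 0.0013
t 40.5 tcp [0.6032 0.191  0.2104] psi 0.0657 q6 0.062 open 0.0238 F [ 0.  -0.1 -0. ]
  shift [0.0011 0.0001 0.0004]   turn z deg 60.01
[282.5 244.5] [0.6082 0.1314 0.056 ]
[282.4 256.5] [0.6091 0.1176 0.056 ]
[218.3 286.1] [0.541 0.078 0.056]
[281.4 286. ] [0.6104 0.0829 0.056 ]
[345.5 286.1] [0.6809 0.0876 0.056 ]
```

{"method": "step_arm", "body": {
  "series": [
    [0.75,[0,0,0],[0,0,-8]],
    [0.75,[0,0,0],[0,0,-8]],
    [0.75,[0,0,0],[0,0,-8]],
    [0.75,[0,0,0],[0,0,-8]],
    [0.75,[0,0,0],[0,0,-8]],
    [0.75,[0,0,0],[0,0,-8]],
    [0.75,[0,0,0],[0,0,-8]],
    [0.75,[0,0,0],[0,0,-8]]
  ]
}}

```text
time: 41.3
tcp_pos: [0.6033, 0.1907, 0.2105]
orientation: [[-0.928, 0.374, 0.0], [0.374, 0.928, -0.0], [-0.0, -0.0, -1.0]]
contact_force: [0.7, -0.1, 0.9]
opening: 0.0236
finger_force: 0.0
```

{"method": "step_arm", "body": {
  "series": [
    [0.75,[0,0,0],[0,0,-8]],
    [0.75,[0,0,0],[0,0,-8]],
    [0.75,[0,0,0],[0,0,-8]],
    [0.75,[0,0,0],[0,0,-8]],
    [0.75,[0,0,0],[0,0,-8]],
    [0.75,[0,0,0],[0,0,-8]],
    [0.75,[0,0,0],[0,0,-8]],
    [0.75,[0,0,0],[0,0,0]]
  ]
}}

```text
time: 42.1
tcp_pos: [0.6033, 0.1909, 0.2105]
orientation: [[-0.832, -0.555, 0.0], [-0.555, 0.832, -0.0], [-0.0, -0.0, -1.0]]
contact_force: [0.5, -0.4, 0.1]
opening: 0.023
finger_force: 0.0
```

Run:
```python
from h import *
rep([.6028,.1916,.0912],2.16);w=cap('wrist')
A=cv2.resize(w['pixels'][110:310,180:380],(500,500),interpolation=cv2.INTER_CUBIC)
cv2.imwrite('pics/w11.png',cv2.cvtColor(A,cv2.COLOR_RGB2BGR));print((proj(w,[.6028,.1916,.107])-[180,110])*2.5)
```

```text
t 42.1 tcp [0.6033 0.1909 0.2105] psi 2.1595 q6 -2.032 open 0.023 F [ 0.5 -0.4  0.1]
  shift [0.     0.0009 0.1193]   turn z deg -0.03
[259.31443437 226.13082813]
```

View pics/w11.png

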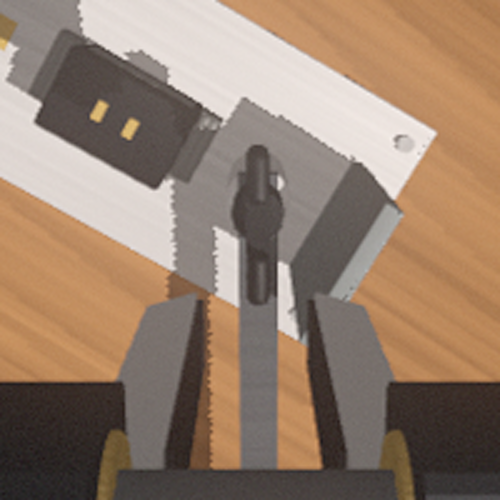

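The blade is upright at (258,150–300), centred between the fingers, and the slot 4 pack is seated (top at 0.056). I'll go down and grip.

{"method": "step_arm", "body": {
  "series": [
    [0.75,[0,0.001,0.025],[0,0,0]],
    [0.75,[0,0,0.025],[0,0,0]],
    [0.75,[0,0,0.025],[0,0,0]],
    [0.75,[0,0,0.02],[0,0,0]],
    [0.75,[0,0,0.015],[0,0,0]],
    [0.75,[0,0,0.009],[0,0,0]],
    [0.75,[0,0,0],[0,0,0]],
    [1,[0,0,0],[0,0,0]]
  ]
}}

```text
time: 42.95
tcp_pos: [0.6031, 0.1929, 0.0923]
orientation: [[-0.831, -0.556, 0.001], [-0.556, 0.831, 0.0], [-0.001, -0.001, -1.0]]
contact_force: [0.2, -0.0, -0.2]
opening: 0.0183
finger_force: 0.0
```

{"method": "step_arm", "body": {
  "series": [
    [1,[0,0,0],[0,0,0]],
    [1,[0,0,0],[0,0,0]],
    [1,[0,0,0],[0,0,0]],
    [1,[0,0,0],[0,0,0]],
    [1,[0,0,0],[0,0,0]],
    [1,[0,0,0],[0,0,0]],
    [1,[0,0,0],[0,0,0]],
    [1,[0,0,0],[0,0,0]]
  ]
}}

```text
time: 43.75
tcp_pos: [0.6039, 0.1923, 0.0928]
orientation: [[-0.831, -0.557, 0.003], [-0.557, 0.831, -0.001], [-0.002, -0.003, -1.0]]
contact_force: [1.8, -4.7, 2.4]
opening: 0.0084
finger_force: 25.0
```

{"method": "step_arm", "body": {
  "series": [
    [1,[0,0,0],[0,0,4]],
    [1,[0,0,0],[0,0,7]],
    [1,[0,0,0],[0,0,7]],
    [1,[0,0,0],[0,0,7]],
    [1,[0,0,0],[0,0,7]],
    [1,[0,0,0],[0,0,7]],
    [1,[0,0,0],[0,0,7]],
    [1,[0,0,0],[0,0,7]]
  ]
}}

```text
time: 44.55
tcp_pos: [0.604, 0.191, 0.0928]
orientation: [[-0.943, 0.332, 0.003], [0.332, 0.943, -0.004], [-0.004, -0.002, -1.0]]
contact_force: [2.1, -9.1, 3.7]
opening: 0.0086
finger_force: 25.0
```

{"method": "step_arm", "body": {
  "series": [
    [1,[0,0,0],[0,0,7]],
    [1,[0,0,0],[0,0,7]],
    [1,[0,0,0],[0,0,7]],
    [1,[0,0,0],[0,0,7]],
    [1,[0,0,0],[0,0,7]],
    [1,[0,0,0],[0,0,7]],
    [1,[0,0,0],[0,0,7]],
    [1,[0,0,0],[0,0,7]]
  ]
}}

```text
time: 45.35
tcp_pos: [0.603, 0.1901, 0.0928]
orientation: [[-0.252, 0.968, 0.0], [0.968, 0.252, -0.006], [-0.005, -0.001, -1.0]]
contact_force: [-1.4, -12.4, 7.7]
opening: 0.009
finger_force: 25.0
```

{"method": "step_arm", "body": {
  "series": [
    [1,[0,0,0],[0,0,5]],
    [1,[0,0,0],[0,0,3]],
    [1,[0,0,0],[0,0,2]],
    [1,[0,0,0],[0,0,1.5]],
    [1,[0,0,0],[0,0,0]],
    [1,[0,0,0],[0,0,0]],
    [1,[0,0,0],[0,0,0]],
    [1,[0,0,0],[0,0,0]]
  ]
}}

```text
time: 46.15
tcp_pos: [0.6027, 0.1901, 0.0928]
orientation: [[-0.059, 0.998, -0.001], [0.998, 0.059, -0.006], [-0.006, -0.001, -1.0]]
contact_force: [-2.6, -12.4, 7.0]
opening: 0.0089
finger_force: 25.0
```

Run:
```python
from h import *
rep(None,.067);print(env.get_state()['wrist_torque'])
t=cap('top');s=cap('scene')
B=cv2.resize(t['pixels'][130:260,180:380],(600,390),interpolation=cv2.INTER_CUBIC);C=cv2.resize(s['pixels'][150:300,220:380],(200,188))
cv2.imwrite('pics/t12.png',cv2.cvtColor(np.vstack([B,np.hstack([C,C*0,C*0])]),cv2.COLOR_RGB2BGR))
```

```text
t 46.15 tcp [0.6027 0.1901 0.0928] psi 0.0589 q6 0.072 open 0.0089 F [ -2.6 -12.4   7. ]
  turn z deg -0.46
[-2.3325518   0.46507407  0.0449005 ]
```

View pics/t12.png

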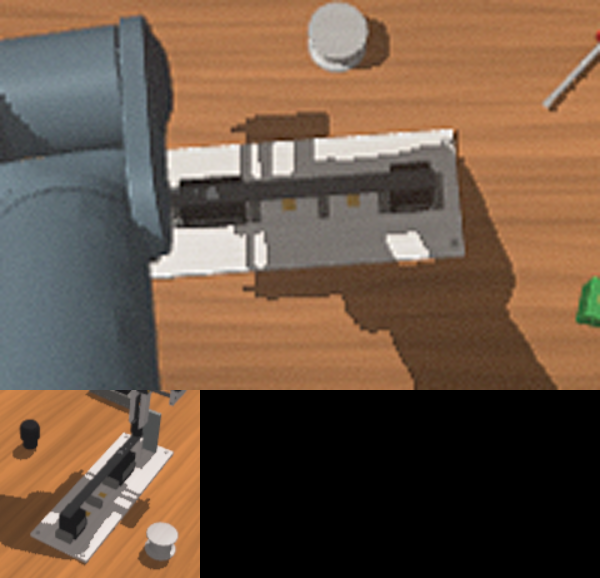

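The bar lies over both packs, from (175,190) to (435,185). I'll press on a little to make sure of the stop, then release and check its angle.

{"method": "step_arm", "body": {
  "series": [
    [1,[0,0,0],[0,0,1.5]],
    [1,[0,0,0],[0,0,1]],
    [1,[0,0,0],[0,0,0]],
    [1,[0,0,0],[0,0,0]],
    [0.6,[0,0,0],[0,0,0]],
    [0.6,[0,0,0],[0,0,0]],
    [0.6,[0,0,0],[0,0,0]],
    [0.6,[0,0,-0.02],[0,0,0]]
  ]
}}

```text
time: 47.05
tcp_pos: [0.5997, 0.1931, 0.1082]
orientation: [[-0.015, 1.0, -0.007], [1.0, 0.015, -0.0], [-0.0, -0.007, -1.0]]
contact_force: [-0.8, -0.5, -0.3]
opening: 0.0361
finger_force: 0.0
```

{"method": "step_arm", "body": {
  "series": [
    [0.6,[0,0,-0.03],[0,0,0]],
    [0.6,[0,0,-0.04],[0,0,0]],
    [0.6,[0,0,-0.04],[0,0,0]],
    [0.6,[0.04,0,-0.02],[0,0,0]],
    [0.6,[0.04,0,0],[0,0,0]],
    [0.6,[0.04,0,0],[0,0,0]],
    [0.6,[0,0,0],[0,0,0]],
    [0.6,[0,0,0],[0,0,0]]
  ]
}}

```text
time: 47.85
tcp_pos: [0.6, 0.3138, 0.2407]
orientation: [[-0.017, 1.0, -0.001], [1.0, 0.017, -0.0], [-0.0, -0.001, -1.0]]
contact_force: [0.9, -0.1, 0.2]
opening: 0.0375
finger_force: 0.0
```

Run:
```python
from h import *
rep();t=cap('top')
print('k=0 bar end px',proj(t,[.6207,-.0715,.069]),'k=.1',proj(t,[.6207+.0264,-.0715+.0017,.069]))
B=cv2.resize(t['pixels'][150:280,120:360],(720,390),interpolation=cv2.INTER_CUBIC)
cv2.imwrite('pics/t13.png',cv2.cvtColor(B,cv2.COLOR_RGB2BGR))
```

```text
t 47.85 tcp [0.6    0.3138 0.2407] psi 0.0168 q6 0.298 open 0.0375 F [ 0.9 -0.1  0.2]
k=0 bar end px [324.69823676 188.76679802] k=.1 [323.79890937 179.09833557]
```

View pics/t13.png

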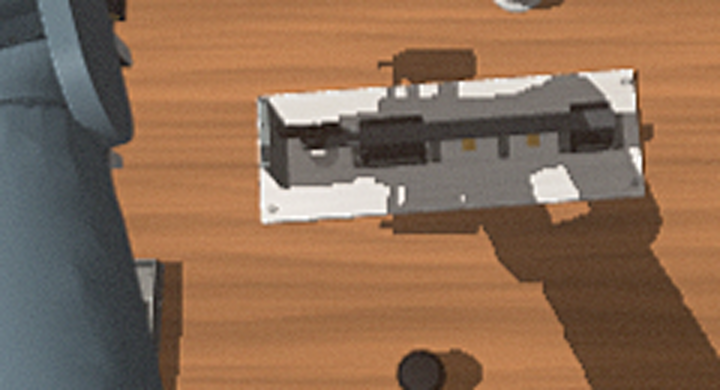

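The bar's end is at (612,116) in the crop, which is full-image px (324,188.7). The k=0 prediction was (324.7,188.8), so the bar is shut over both packs and the arm is clear.

```bash
python3 -c "
from workcell import env
print(env.hand_in())"
```

```text
the job is handed in; nothing more can be done
None
```

I handed the job in with the old pack in the tray, the 57 mm pack in slot 4, the 36 mm pack in slot 1 (reseated after it was found knocked out of place), and the bar shut over both; the hand-in returned no verdict.

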